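# Check-weigh a tin of fittings on the hand scale and set it in the dispatch tray

### The job

Take the hand spring scale out of its rest by the handle, hook it under the wire handle of the tin that stands on the bench, and raise it gently until the tin hangs just clear of the bench, about a finger's breadth (10 to 15 mm), holding it still there for two seconds so that the weight can be read. Then, still on the scale, carry the tin to the empty recess of the dispatch tray and let it down gently until it stands fully home there; unhook the scale and set it back in its rest. Don't touch the tin with the fingers, drag it along the bench, overload the 1.2 kg scale or bump it hard, and leave everything else where it is.

Things in the scene. Friction and masses are not known exactly. Their poses are not given: they have to be found in the camera images.
- scale: Hand spring scale, 210 g, upright. Origin: middle of its black handle bar, 30 mm (own x) by 110 mm (own y) by 24 mm (z), to be taken from above across the 30 mm. Below it an aluminium case 24 mm (x) by 36 mm (y), 12 to 107 mm under the origin, graduated plate on its +x face; under that a steel hook on a spring of 160 N/m, up to 75 mm of stretch (hidden), 2 mm when empty.
- hook_seat (a point): Where the middle of a 6 mm bar sits in the bend of the unstretched hook: 156.5 mm straight under the scale's origin. Fixed to the case: the stretched hook is lower by its stretch. The hook is 5 mm wire in the scale's x-z plane: shank at x = -11 mm, 125 to 151 mm under the origin; underside of the bend 164.5 mm under the origin.
- hook_tip (a point): End of the unstretched hook's wire, at x = +14 mm and 147 mm under the scale's origin (its top 144.5 mm under). Also fixed to the case. The hook is open towards the scale's +x: a bar goes in from that side, between this tip and the case, then drops into the bend.
- rest: Green steel stand, fixed. Origin: centre of its foot (110 mm in x, 130 in y, 5 high) on the bench. Two upright cheeks (44 mm in x, 6 mm thick) at y = -46 and +46 mm carry the ends of the scale's handle; case and hook hang between them. It is open on its -x and +x sides: once raised 30 mm, the scale leaves and enters along the rest's x.
- cradle (a point): Midway between the two open-topped cradles on the cheeks, at their floor, 170 mm above the bench. Each is 35 mm wide between lips 8 mm high that flare out above to 187 mm over the bench. At home the handle lies in both, its middle 12 mm above this point, scale and rest with the same heading.
- tin: The tin to be weighed, standing on the bench: round, 86 mm diameter (88 mm at the lid), lid top 60 mm high; closed, weight unknown (0.28 to 0.9 kg). Origin: centre of its underside. A stiff handle of 6 mm wire stands upright over it in the tin's own y-z plane (its bar runs along own y at the middle), fixed to the tin.
- tin_handle (a point): Middle of the wire handle at its highest point, on the wire's centre line: 100 mm above the tin's origin; 37 mm free between wire and lid. The wire falls off gently, 2 mm over 20 mm to either side.
- tray: Grey dispatch tray, fixed, 250 mm (x) by 130 mm (y), 20 mm high, with two round recesses of 90 mm diameter, 12 mm deep with a 3 mm chamfer, at x = -60 mm (empty, nearer the robot) and x = +60 mm (taken by another tin). Origin: centre of its underside.
- seat (a point): Centre of the floor of the empty recess, 8 mm above the bench; the tin's origin comes here when it is home.
- tin_b: An identical tin in the other recess, leave alone. Origin: centre of its underside.
- pulley: Steel belt pulley lying flat, 92 mm diameter, 34 mm high. Leave alone.
- drier: Small aluminium receiver-drier standing, 54 mm diameter, 103 mm high. Leave alone.
- pipe: Bent aluminium pipe lying flat, 16 mm thick. Leave alone.
- tape: Roll of paper packing tape, 90 mm diameter, 48 mm high. Leave alone.
- can: Open steel can, 68 mm diameter, 70 mm high. Leave alone.
Not all that is in view belongs to the job. Of the things like the scale, leave any that is brown; of the rest the larger one is meant.

How it is judged:
On the way:
1. the tin hangs still from the scale, just clear of the bench (its underside 5 to 22 mm up), for one second (height (world z) of tin between 0.005 and 0.022 m and contact force between tin and scale above 2 N and contact force between tin and tray below 0.05 N and linear speed of tin below 0.02 m/s and angle between tin's own z axis and vertical below 0.1 rad), for 1 s.
At the end, for the whole second after the job is handed in: The tin stands at rest fully home in the tray's empty recess (within 4 mm of its centre, 3 mm of its floor, upright), unhooked, and the scale lies at rest with its handle down in both cradles of the rest (within 6 mm across, 20 mm along and 4 mm in height, upright); nothing is held (horizontal distance between tin and seat below 0.004 m and z of tin in the frame of seat below 0.003 m and angle between tin's own z axis and vertical below 0.04 rad and linear speed of tin below 0.01 m/s and contact force between tin and scale below 0.05 N and horizontal distance between scale and rest below 0.022 m and z of scale in the frame of rest between 0.178 and 0.186 m and x of scale in the frame of rest between -0.006 and 0.006 m and angle between scale's own z axis and vertical below 0.08 rad and angle between the x axis of scale and the x axis of rest, either way round below 0.12 rad and linear speed of scale below 0.02 m/s); the robot touches nothing.
It fails at once if the scale pulls or pushes on the tin with more than 12 N, its full capacity (overloaded scale, or hook rammed against the tin) (contact force between tin and scale above 12 N).
It fails at once if the tin is dropped or pressed onto the tray or bench (more than 18 N) (contact force between tin and anything else above 18 N).
It fails at once if the tin is dragged along the bench, more than 20 mm from its place (distance of tin from where it was at the start of the episode above 0.02 m and height (world z) of tin below 0.002 m).
It fails at once if the fingers touch the tin (contact force between tin and the fingers above 1 N).
It fails at once if another thing is shifted by more than 15 to 20 mm (distance of tin_b from where it was at the start of the episode above 0.015 m or distance of any of pulley, drier, pipe, tape, can from where it was at the start of the episode above 0.02 m).
It also fails if it takes over 72 s, if anything falls off the work surface, if the arm or the gripper's body presses on something with over 40 N, if the wrist force passes 120 N, or if a joint passes its speed limit or range.

### The arm

A 6-joint arm with a two-finger parallel gripper is mounted at the origin on the work surface. World frame = base frame: x ahead of the robot, y to its left, z up, the work surface at z = 0. Lengths are in m, angles in rad, forces in N, time in s.
With the tool pointing down it reaches from about 0.425 to 0.95 m from the base axis. Payload 3.5 kg.
Tool frame: the origin (TCP) lies on the centre line of the jaws, within the pads' length; the fingertips stand 14 mm ahead of it and the grasp point (between the pads) lies 5 mm behind it (tips_ahead is the distance from the TCP to the fingertips, in m); y points along the fingers, z is the direction in which the jaws open and shut, and the axes are right-handed (so a half turn about y gives the same grasp; the last joint's range is limited). The gripper opens to 85 mm and grips with 20 to 120 N. Pads are 22 mm wide; open, the fingers measure 114 mm over their backs; the gripper's body (76 mm by 85 mm) begins 54 mm behind the grasp point. The pads swing forward as they close: fully open they stand 13 mm farther back than shut.
Start: joints at [-1.328, 0.286, 1.577, -0, 1.279, -0.15], TCP at [0.258, -0.624, 0.245] pointing down, gripper open.
Joint ranges: [-2.77, 2.77], [-0.9, 2.22], [0.21, 2.48], [-1.53, 4.67], [0.24, 2.81], [-2.84, 2.84]. Speed limits (rad/s): [2.79, 2.79, 3.14, 3.14, 3.14, 3.14].

### API

Orientations are given as a unit quaternion [x, y, z, w].
In Python, from plant import get_state, read_camera, sign_off, tips_ahead gives the robot as it stands.
- The arm moves only by the tool send_rows, never from a script. Its argument "plan" is a list of rows, each a list of 2 entries, a list of its own where there are three numbers: the shift along the tool's x, y, z in units of 12 cm (1.0 is 12 cm), then the turn, a rotation vector about the tool's x, y, z in units of 360 degrees (1.0 is 360 degrees). In form: [[[tx, ty, tz], [rx, ry, rz]], ...]. A call has 1 to 12 rows; each row shifts and turns the commanded pose from where the row before left it, along the tool's axes as they then stand; what a row does not reach is not made up. A row lasts 1/10 s, in which the tool goes at most 50 mm and 8.59 degrees, less where a joint would pass 70% of its speed; a pose out of reach is approached as far as the arm can. A call with a number of a shift or a turn outside -1 to 1 is refused whole. A call with a gripper value outside its range is refused whole. "gripper" is the closure, from 0 (fully open) to 1 (shut), set as the call begins (left out, the last holds). The fingers move at their own pace and stop on an object; "grip_force" is the grip in N (left out, the last holds). Time passes only in rows, so rows that do not move let the fingers close. It gives the time, the measured TCP pose, the force and the opening at its end, in the units of the state.
- get_state(): the state, without advancing time (a new reading comes with each control period).
- read_camera(name): name is "scene" or "top" or "wrist"; returns a dict with "img" (384x512x3 uint8, blue, green, red), "fx", "fy", "cx", "cy" (pixels), "world_from_camera" (4x4, takes a point from camera to world coordinates); the wrist camera has in their place "mount" (4x4, takes a point from camera to tool coordinates, whose origin is the TCP and whose axes are the tool frame's). Camera axes: x right, y down, z forward; pixel columns grow to the right and rows downward; lengths in m; the calibration is good to about 2 mm. A picture is of the moment at which its call begins: read the wrist's pose just before it. There is no depth.
- sign_off(): hands the job in, once; it reports no verdict.
The state is a dict: "time": time; "qpos": joint angles; "dq": joint speeds; "joint_efforts": joint torques, N m; "eef_pos": TCP position; "tcp_rot": TCP orientation; "contact_force": force on the tool from outside, world axes, zero at the start; "wrist_torque": the same for the moment, N m; "opening": opening from 0.0 (shut) to 1.0 (fully open).
Only numpy, scipy, OpenCV 4.12 (cv2) and the standard library are available. Lean on these libraries where they do the work, as an engineer would, in place of code of your own. Each camera call takes 0.05 s, during which the arm holds its last target. There are 200 camera calls.

## Working session

There is one attempt and no reset: what is moved stays moved. The work goes in short steps, Python scripts to look and compute and a tool call to move; the robot and the scene stay as the last step left them, time stands still between calls to the robot, and variables do not carry over. Pictures are saved under pics/ and viewed, about 8 in all and at most 12, crops included, and the job is handed in when it is done.

Besides the shell and the picture viewer there is one more tool, called after ">>>" as a command line: name --argument value ..., lists and objects as JSON in quotes. send_rows: Moves the arm, as the interface text tells. Its arguments: {"type":"object","properties":{"plan":{"type":"array"},"gripper":{"type":"number"},"grip_force":{"type":"number"}},"required":["plan"]}

```bash
ls; mkdir -p pics; python3 - <<'E'
from plant import *
import cv2,numpy as np
print(get_state(),tips_ahead)
for n in("scene","top"):
    c=read_camera(n); cv2.imwrite(f"pics/{n}0.png",c["img"]); np.savez(f"pics/{n}0.npz",**c)
    print(n,c["fx"],c["fy"],c["cx"],c["cy"],np.round(c["world_from_camera"],3).tolist())
c=read_camera("wrist");print(c["fx"],np.round(c["mount"],3).tolist())
E
```

```text
pics
{'time': 0.0, 'qpos': array([-1.32807066e+00,  2.87207012e-01,  1.57816577e+00, -7.56791075e-06,
        1.27856166e+00, -1.49984322e-01]), 'dq': array([ 0.00027782,  0.00022899, -0.0003448 ,  0.00086595, -0.00024219,
       -0.00020897]), 'joint_efforts': array([ 8.09274607e-04, -4.05979800e+01, -2.92624426e+01, -7.35828166e-05,
        5.90336698e-03,  6.87151967e-06]), 'eef_pos': array([ 0.25820515, -0.62300143,  0.24392563]), 'tcp_rot': array([-0.13799507,  0.69434548, -0.69269161,  0.1379132 ]), 'contact_force': array([ 0.20519267, -0.04826704,  1.01305205]), 'wrist_torque': array([0.02144484, 0.03379415, 0.02173881]), 'opening': 0.9997334423010995} 0.014
scene 359.7298609884732 359.7298609884732 253.2045455998555 193.28106034196585 [[-0.171, 0.595, -0.785, 1.385], [0.985, 0.113, -0.129, 0.067], [0.012, -0.795, -0.606, 0.764], [0.0, 0.0, 0.0, 1.0]]
top 492.00810335252635 492.00810335252635 244.92319600312436 188.4705033065037 [[-0.026, -0.995, 0.1, 0.389], [-1.0, 0.025, -0.017, -0.058], [0.014, -0.101, -0.995, 1.512], [0.0, 0.0, 0.0, 1.0]]
280.363252408157 [[-0.001, 0.947, 0.321, -0.083], [-0.001, -0.321, 0.947, -0.13], [1.0, 0.0, 0.001, 0.001], [0.0, 0.0, 0.0, 1.0]]
```

View pics/scene0.png

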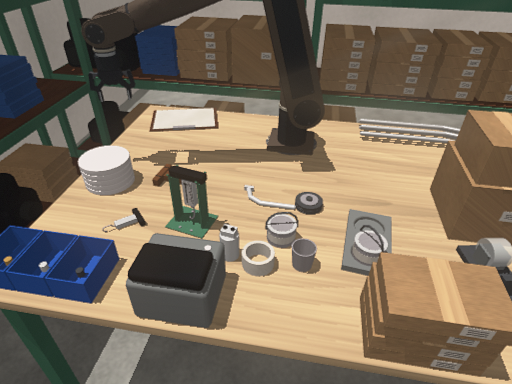

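View pics/top0.png

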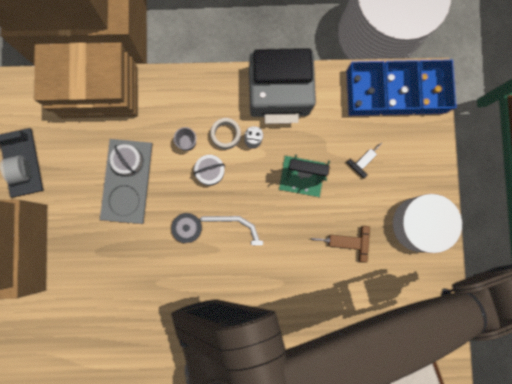

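```bash
cat > h.py <<'E'
import numpy as np,cv2
from plant import *
def ray(c,u,v):
    M=c["world_from_camera"];d=M[:3,:3]@np.array([(u-c["cx"])/c["fx"],(v-c["cy"])/c["fy"],1.]);return M[:3,3],d
def onz(c,u,v,z):
    o,d=ray(c,u,v);return o+d*(z-o[2])/d[2]
def tri(c1,p1,c2,p2):
    o1,d1=ray(c1,*p1);o2,d2=ray(c2,*p2)
    s=np.linalg.lstsq(np.c_[d1,-d2],o2-o1,rcond=None)[0];a=o1+s[0]*d1;b=o2+s[1]*d2
    return (a+b)/2,np.linalg.norm(a-b)
def proj(c,p):
    M=np.linalg.inv(c["world_from_camera"]);q=M[:3,:3]@p+M[:3,3];return c["fx"]*q[0]/q[2]+c["cx"],c["fy"]*q[1]/q[2]+c["cy"]
def crop(img,x,y,w,h,s):return cv2.resize(img[y:y+h,x:x+w],None,fx=s,fy=s,interpolation=cv2.INTER_CUBIC)
E
python3 - <<'E'
from h import *
s=cv2.imread("pics/scene0.png");t=cv2.imread("pics/top0.png")
# row1: top rest(5x), row2...
a=crop(t,270,140,80,60,5);b=crop(s,150,160,80,60,5)[:300]
c=crop(t,170,140,80,60,5)[:300];d=crop(t,90,132,80,100,3);d=cv2.copyMakeBorder(d,0,0,0,160,0)
cv2.imwrite("pics/c1.png",np.vstack([np.hstack([a,b]),np.hstack([c,d])]))
for n in("scene","top"):
    print(n)
    k=dict(np.load(f"pics/{n}0.npz"));hsv=cv2.cvtColor(k["img"],cv2.COLOR_BGR2HSV)
    g=cv2.inRange(hsv,(50,80,30),(90,255,255))
    N,L,S,C=cv2.connectedComponentsWithStats(g)
    for i in range(1,N):
        if S[i][4]>40:print("green",S[i].tolist(),C[i].round(1))
E
```

```text
scene
green [0, 0, 98, 154, 3130] [43.5 70.2]
green [312, 0, 200, 57, 1656] [410.6   7.5]
green [183, 207, 9, 6, 41] [186.8 209.6]
green [166, 217, 42, 21, 370] [187.3 227.3]
green [1, 309, 78, 75, 2179] [ 41.2 346.2]
top
green [478, 80, 34, 148, 994] [503.5 133.5]
green [280, 157, 45, 39, 765] [299.4 180.7]
```

View pics/c1.png

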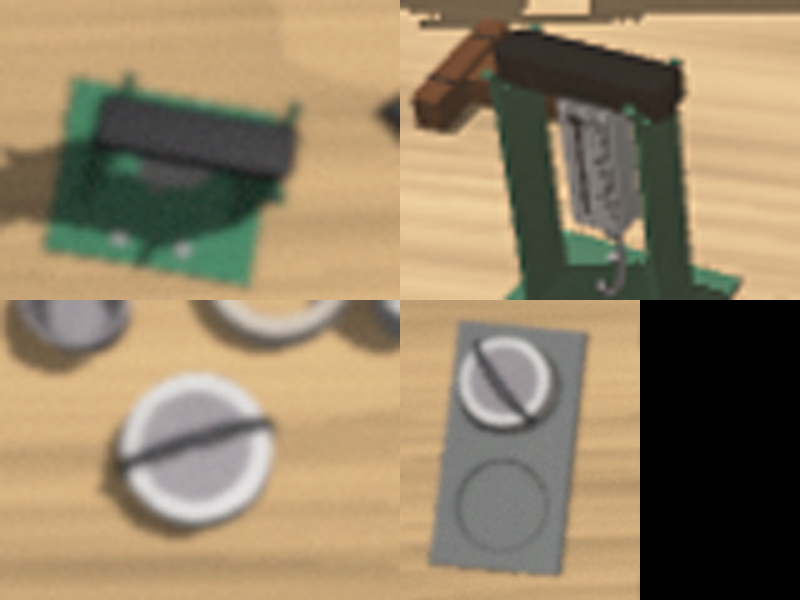

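```bash
python3 - <<'E'
from h import *
k=dict(np.load("pics/top0.npz"));im=k["img"];g=cv2.cvtColor(im,cv2.COLOR_BGR2GRAY);hsv=cv2.cvtColor(im,cv2.COLOR_BGR2HSV)
def ang(a,b):return np.degrees(np.arctan2(b[1]-a[1],b[0]-a[0]))
# handle: dark, low saturation
m=((hsv[...,2]<75)&(hsv[...,1]<70)).astype(np.uint8);w=np.zeros_like(m);w[155:180,285:335]=1
N,L,S,C=cv2.connectedComponentsWithStats(m*w);i=1+np.argmax(S[1:,4]);r=cv2.minAreaRect(np.argwhere(L==i)[:,::-1].astype(np.float32))
bx=cv2.boxPoints(r);P=np.array([onz(k,*p,.194)[:2] for p in bx]);print("handle",S[i],r,P.round(3).tolist(),P.mean(0),[np.linalg.norm(P[j]-P[j-1]).round(3) for j in range(4)],[ang(P[j-1],P[j]).round(1) for j in range(4)])
# foot
m=cv2.inRange(hsv,(50,60,30),(90,255,255));N,L,S,C=cv2.connectedComponentsWithStats(m);i=[j for j in range(1,N) if S[j][0]==280][0]
P=np.array([onz(k,u/5+270,v/5+140,.005)[:2] for u,v in[(75,78),(47,248),(250,285)]]);print("foot",P.round(3).tolist(),(P[0]+P[2])/2,np.linalg.norm(P[0]-P[1]),np.linalg.norm(P[2]-P[1]),ang(P[1],P[0]),ang(P[2],P[1]))
# tin lids
for nm,(x0,x1,y0,y1),z in(("tin",(190,230,150,190),.06),("tinb",(105,145,138,176),.068)):
    m=(hsv[...,1]<45)&(hsv[...,2]>125)
    ww=np.zeros_like(m);ww[y0:y1,x0:x1]=1;m=(m&ww).astype(np.uint8)
    m=cv2.morphologyEx(m,cv2.MORPH_CLOSE,np.ones((5,5)));cs=cv2.findContours(m,0,1)[0];c=max(cs,key=cv2.contourArea)
    (cx,cy),rr=cv2.minEnclosingCircle(c);el=cv2.fitEllipse(c);p=onz(k,*el[0],z);print(nm,el,p,"diam",[e*(k["world_from_camera"][2,3]-z)/k["fx"] for e in el[1]])
    d=(g<105)&ww
    d=d&(cv2.circle(np.zeros_like(g),(int(cx),int(cy)),int(rr),1,-1)>0)
    yx=np.argwhere(d)[:,::-1].astype(np.float32);vx,vy,x,y=cv2.fitLine(yx,cv2.DIST_HUBER,0,.01,.01).ravel();a=onz(k,x-10*vx,y-10*vy,z+.04);b=onz(k,x+10*vx,y+10*vy,z+.04);print(" wire n",len(yx),(x,y),onz(k,x,y,z+.039),ang(a,b))
# tray
P=np.array([onz(k,u/3+90,(v-300)/3+132,.02)[:2] for u,v in[(458-400,322),(586-400,333),(562-400,573),(430-400,564)]]);print("tray",P.round(3).tolist(),P.mean(0),[np.linalg.norm(P[j]-P[j-1]).round(3) for j in range(4)],[ang(P[j-1],P[j]).round(1) for j in range(4)])
print("recess",onz(k,(503-400)/3+90,(505-300)/3+132,.02))
E
```

```text
handle [289 159  39  20 441] ((307.6434020996094, 170.40188598632812), (37.902008056640625, 17.753128051757812), 10.619654655456543) [[0.554, -0.196], [0.601, -0.207], [0.58, -0.307], [0.532, -0.296]] [ 0.56665316 -0.2516428 ] [np.float64(0.102), np.float64(0.049), np.float64(0.103), np.float64(0.049)] [np.float64(77.9), np.float64(-12.5), np.float64(-102.1), np.float64(167.0)]Traceback (most recent call last):
  File "<stdin>", line 9, in <module>
IndexError: list index out of range
```

```bash
python3 - <<'E'
from h import *
k=dict(np.load("pics/top0.npz"));im=k["img"];g=cv2.cvtColor(im,cv2.COLOR_BGR2GRAY);hsv=cv2.cvtColor(im,cv2.COLOR_BGR2HSV)
def ang(a,b):return np.degrees(np.arctan2(b[1]-a[1],b[0]-a[0]))
P=np.array([onz(k,u/5+270-.4,v/5+140-.4,.194)[:2] for u,v in[(107,97),(98,143),(290,180),(298,125)]]);print("handle",P.round(3).tolist(),P.mean(0),[np.linalg.norm(P[j]-P[j-1]).round(3) for j in range(4)],[ang(P[j-1],P[j]).round(1) for j in range(4)])
P=np.array([onz(k,u/5+270-.4,v/5+140-.4,.005)[:2] for u,v in[(75,78),(47,248),(250,285)]]);print("foot",P.round(3).tolist(),(P[0]+P[2])/2,np.linalg.norm(P[0]-P[1]),np.linalg.norm(P[2]-P[1]),ang(P[1],P[0]),ang(P[2],P[1]))
for nm,(x0,x1,y0,y1),z in(("tin",(190,230,150,190),.06),("tinb",(105,145,138,176),.068)):
    m=(hsv[...,1]<45)&(hsv[...,2]>125)
    ww=np.zeros_like(m);ww[y0:y1,x0:x1]=1;m=(m&ww).astype(np.uint8)
    m=cv2.morphologyEx(m,cv2.MORPH_CLOSE,np.ones((5,5)));cs=cv2.findContours(m,0,1)[0];c=max(cs,key=cv2.contourArea)
    (cx,cy),rr=cv2.minEnclosingCircle(c);el=cv2.fitEllipse(c);p=onz(k,*el[0],z);print(nm,el,p,"diam",[e*(k["world_from_camera"][2,3]-z)/k["fx"] for e in el[1]])
    d=(g<105)&ww
    d=d&(cv2.circle(np.zeros_like(g),(int(cx),int(cy)),int(rr),1,-1)>0)
    yx=np.argwhere(d)[:,::-1].astype(np.float32);vx,vy,x,y=cv2.fitLine(yx,cv2.DIST_HUBER,0,.01,.01).ravel();a=onz(k,x-10*vx,y-10*vy,z+.04);b=onz(k,x+10*vx,y+10*vy,z+.04);print(" wire n",len(yx),(x,y),onz(k,x,y,z+.039),ang(a,b))
P=np.array([onz(k,u/3+90-.3,(v-300)/3+132-.3,.02)[:2] for u,v in[(458-400,322),(586-400,333),(562-400,573),(430-400,564)]]);print("tray",P.round(3).tolist(),P.mean(0),[np.linalg.norm(P[j]-P[j-1]).round(3) for j in range(4)],[ang(P[j-1],P[j]).round(1) for j in range(4)])
print("recess",onz(k,(503-400)/3+90-.3,(505-300)/3+132-.3,.02))
E
```

```text
handle [[0.599, -0.208], [0.574, -0.202], [0.551, -0.305], [0.581, -0.311]] [ 0.57622631 -0.25638121] [np.float64(0.105), np.float64(0.026), np.float64(0.106), np.float64(0.03)] [np.float64(80.2), np.float64(167.0), np.float64(-102.4), np.float64(-10.7)]
foot [[0.641, -0.21], [0.536, -0.189], [0.51, -0.313]] [ 0.57565271 -0.26136607] 0.10765872217606909 0.1271420813038007 -11.204357775693733 78.19895883457171
tin ((208.7494354248047, 169.4682159423828), (29.133790969848633, 29.255094528198242), 173.5929412841797) [0.59463495 0.02337451 0.06      ] diam [np.float64(0.08600829355914544), np.float64(0.08636640390829635)]
 wire n 65 (np.float32(207.80264), np.float32(167.95813)) [0.5935803 0.0238476 0.099    ] -73.61804926133092
tinb ((123.62899780273438, 155.88632202148438), (33.82141876220703, 42.770084381103516), 54.418460845947266) [0.64014444 0.2738525  0.068     ] diam [np.float64(0.09929709771830403), np.float64(0.12556969528895684)]
 wire n 209 (np.float32(125.68647), np.float32(163.55516)) [0.61088493 0.25902996 0.107     ] -140.13914328047977
tray [[0.702, 0.329], [0.687, 0.199], [0.443, 0.225], [0.455, 0.357]] [0.57189906 0.27756516] [np.float64(0.248), np.float64(0.131), np.float64(0.246), np.float64(0.133)] [np.float64(-6.4), np.float64(-96.3), np.float64(174.0), np.float64(84.6)]
recess [0.51302591 0.28384637 0.02      ]
```

```bash
cat >> h.py <<'E'
from scipy.spatial.transform import Rotation as R
def to(p,yaw,cmd=None):
    """turn (units of 360 about tool y) to bring tool z to world heading yaw (deg, mod 180), then shift in tool axes (units of .12m)"""
    s=get_state();r=R.from_quat(s["tcp_rot"]);z=r.as_matrix()[:,2];cur=np.degrees(np.arctan2(z[1],z[0]))
    d=(yaw-cur+90)%180-90
    print("t",round(s["time"],2),"tcp",s["eef_pos"].round(4),"zhead",round(cur,2),"down",r.as_matrix()[:,1].round(3),"F",s["contact_force"].round(2),"op",round(s["opening"],3),"q6",s["qpos"][5].round(2))
    n=R.from_euler("z",d,degrees=True).as_matrix()@r.as_matrix()
    print(" turn ry",round(-d/360,4),"shift",((n.T@(np.array(p)-s["eef_pos"]))/.12).round(3),"without turn",((r.as_matrix().T@(np.array(p)-s["eef_pos"]))/.12).round(3))
E
python3 - <<'E'
from h import *
print(R.from_quat(get_state()["tcp_rot"]).as_matrix().round(3))
to([.576,-.259,.30],-11.3)
E
```

```text
[[-0.924 -0.     0.383]
 [-0.383  0.002 -0.924]
 [-0.    -1.    -0.002]]
t 0.15 tcp [ 0.2583 -0.6231  0.2442] zhead -67.49 down [-0.     0.002 -1.   ] F [ 0.15 -0.43  0.26] op 1.001 q6 -0.15
 turn ry -0.1561 shift [-3.494 -0.468  2.001] without turn [-3.608 -0.46  -1.79 ]
```

>>> send_rows --plan '[[[0, -0.058, 0], [0, -0.0195, 0]], [[0, -0.058, 0], [0, -0.0195, 0]], [[0, -0.058, 0], [0, -0.0195, 0]], [[0, -0.058, 0], [0, -0.0195, 0]], [[0, -0.058, 0], [0, -0.0195, 0]], [[0, -0.058, 0], [0, -0.0195, 0]], [[0, -0.058, 0], [0, -0.0195, 0]], [[0, -0.058, 0], [0, -0.0195, 0]]]' --gripper 0

```text
time: 0.95
eef_pos: [0.2583, -0.6233, 0.3007]
tcp_rot: [-0.449, 0.546, -0.545, 0.45]
contact_force: [-0.2, 0.0, -0.1]
opening: 0.997
```

>>> send_rows --plan '[[[-0.29, 0, 0.167], [0, 0, 0]], [[-0.29, 0, 0.167], [0, 0, 0]], [[-0.29, 0, 0.167], [0, 0, 0]], [[-0.29, 0, 0.167], [0, 0, 0]], [[-0.29, 0, 0.167], [0, 0, 0]], [[-0.29, 0, 0.167], [0, 0, 0]], [[-0.29, 0, 0.167], [0, 0, 0]], [[-0.29, 0, 0.167], [0, 0, 0]], [[-0.29, 0, 0.167], [0, 0, 0]], [[-0.29, 0, 0.167], [0, 0, 0]], [[-0.29, 0, 0.167], [0, 0, 0]], [[-0.29, 0, 0.167], [0, 0, 0]]]'

```text
time: 2.15
eef_pos: [0.577, -0.2598, 0.3006]
tcp_rot: [-0.448, 0.547, -0.547, 0.448]
contact_force: [-0.1, -0.1, -0.6]
opening: 0.997
```

>>> send_rows --plan '[[[0, 0, 0], [0, 0, 0]], [[0, 0, 0], [0, 0, 0]], [[0, 0, 0], [0, 0, 0]]]'

```text
time: 2.45
eef_pos: [0.5757, -0.262, 0.3007]
tcp_rot: [-0.448, 0.547, -0.547, 0.448]
contact_force: [-0.1, -0.2, 0.5]
opening: 1.0
```

```bash
cat >> h.py <<'E'
def wrist(name):
    s=get_state();c=read_camera("wrist");T=np.eye(4);T[:3,:3]=R.from_quat(s["tcp_rot"]).as_matrix();T[:3,3]=s["eef_pos"]
    c["world_from_camera"]=T@c["mount"];cv2.imwrite(f"pics/{name}.png",c["img"]);np.savez(f"pics/{name}.npz",**c);return c
E
python3 - <<'E'
from h import *
to([.576,-.259,.30],-11.3)
c=wrist("w1")
print(proj(c,np.array([.576,-.259,.194])))
E
```

```text
t 2.45 tcp [ 0.5757 -0.262   0.3007] zhead -11.38 down [-0.001 -0.    -1.   ] F [-0.14 -0.23  0.54] op 1.0 q6 -0.39
 turn ry -0.0002 shift [-0.025  0.005 -0.002] without turn [-0.025  0.005 -0.002]
(np.float64(252.2851523981899), np.float64(194.34351668824684))
```

View pics/w1.png

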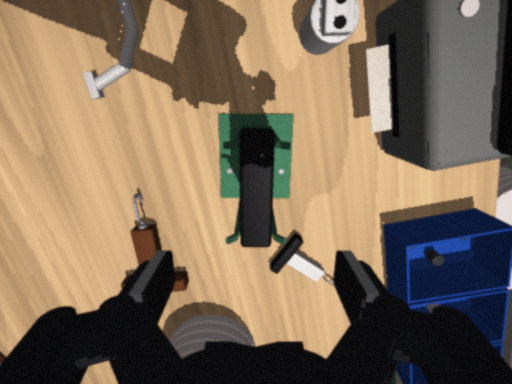

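```bash
python3 - <<'E'
from h import *
c=dict(np.load("pics/w1.npz"));g=cv2.cvtColor(c["img"],cv2.COLOR_BGR2GRAY)
hsv=cv2.cvtColor(c["img"],cv2.COLOR_BGR2HSV)
for v in range(120,250,8):
    row=g[v,225:290].astype(int);b=np.flatnonzero((row<48)&(hsv[v,225:290,1]<90));print(v,225+b.min() if len(b) else 0,225+b.max() if len(b) else 0,row[32])
ls=[];rs=[]
for v in range(180,236,2):
    b=225+np.flatnonzero((g[v,225:290]<48)&(hsv[v,225:290,1]<90));b=b[(b>230)&(b<280)]
    ls.append(onz(c,b.min(),v,.194));rs.append(onz(c,b.max()+1,v,.194))
ls=np.array(ls);rs=np.array(rs)
for q in(ls,rs,(ls+rs)/2):
    f=np.polyfit(q[:,1],q[:,0],1);print("heading of x",-np.degrees(np.arctan(f[0])),"x at y=-.26",np.polyval(f,-.26))
print("ends",onz(c,257,246.5,.194),onz(c,257,164,.194),onz(c,257,127,.17))
print("foot corners",[onz(c,u,v,.005).round(4).tolist() for u,v in((219,113),(294,113),(291,199),(220,198))])
E
```

```text
120 246 246 43
128 244 268 17
136 240 273 11
144 239 273 8
152 240 273 6
160 240 271 11
168 240 272 46
176 239 272 44
184 241 271 45
192 241 271 44
200 241 271 41
208 239 271 42
216 238 271 44
224 240 274 41
232 241 275 39
240 242 289 37
248 284 289 153
heading of x -15.328925256841488 x at y=-.26 0.5646360995572346
heading of x -6.998942220567782 x at y=-.26 0.5936870336579945
heading of x -11.196471526676653 x at y=-.26 0.5793806007333353
ends [ 0.57003915 -0.31100412  0.194     ] [ 0.58540313 -0.2329128   0.194     ] [ 0.59121626 -0.20467205  0.17      ]
foot corners [[0.5397, -0.1887, 0.005], [0.6468, -0.2102, 0.005], [0.622, -0.3407, 0.005], [0.5104, -0.3166, 0.005]]
```

```bash
python3 - <<'E'
from h import *
to([.578,-.258,.177],-11.4)
E
```

```text
t 2.5 tcp [ 0.5755 -0.2623  0.3008] zhead -11.41 down [-0.001 -0.    -1.   ] F [ 0.57 -0.02 -0.4 ] op 1.003 q6 -0.39
 turn ry -0.0 shift [-0.04   1.031  0.014] without turn [-0.04   1.031  0.014]
```

>>> send_rows --plan '[[[-0.04, 0.05, 0.014], [0, 0, 0]], [[0, 0.12, 0], [0, 0, 0]], [[0, 0.12, 0], [0, 0, 0]], [[0, 0.12, 0], [0, 0, 0]], [[0, 0.12, 0], [0, 0, 0]], [[0, 0.12, 0], [0, 0, 0]], [[0, 0.12, 0], [0, 0, 0]], [[0, 0.1, 0], [0, 0, 0]], [[0, 0.08, 0], [0, 0, 0]], [[0, 0.05, 0], [0, 0, 0]], [[0, 0.03, 0], [0, 0, 0]], [[0, 0, 0], [0, 0, 0]]]'

```text
time: 3.7
eef_pos: [0.5788, -0.257, 0.1771]
tcp_rot: [-0.448, 0.547, -0.547, 0.448]
contact_force: [0.3, 0.6, 0.4]
opening: 0.999
```

>>> send_rows --plan '[[[0, 0, 0], [0, 0, 0]], [[0, 0, 0], [0, 0, 0]], [[0, 0, 0], [0, 0, 0]], [[0, 0, 0], [0, 0, 0]], [[0, 0, 0], [0, 0, 0]], [[0, 0, 0], [0, 0, 0]], [[0, 0, 0], [0, 0, 0]], [[0, 0, 0], [0, 0, 0]]]' --gripper 1 --grip_force 70

```text
time: 4.5
eef_pos: [0.5791, -0.2572, 0.1781]
tcp_rot: [0.448, -0.547, 0.547, -0.448]
contact_force: [-0.3, -0.7, 3.9]
opening: 0.34
```

```bash
python3 - <<'E'
from h import *
to([.578,-.258,.177],-11.4)
E
```

```text
t 4.5 tcp [ 0.5791 -0.2572  0.1781] zhead -11.34 down [ 0.001 -0.001 -1.   ] F [-0.32 -0.72  3.93] op 0.34 q6 -0.38
 turn ry 0.0002 shift [ 0.008  0.009 -0.008] without turn [ 0.008  0.009 -0.008]
```

>>> send_rows --plan '[[[0, -0.03, 0], [0, 0, 0]], [[0, -0.06, 0], [0, 0, 0]], [[0, -0.08, 0], [0, 0, 0]], [[0, -0.1, 0], [0, 0, 0]], [[0, -0.1, 0], [0, 0, 0]], [[0, -0.05, 0], [0, 0, 0]], [[0, 0, 0], [0, 0, 0]], [[0, 0, 0], [0, 0, 0]]]'

```text
time: 5.3
eef_pos: [0.5788, -0.257, 0.2279]
tcp_rot: [0.448, -0.547, 0.547, -0.448]
contact_force: [-0.6, -0.3, -2.4]
opening: 0.341
```

```bash
python3 - <<'E'
from h import *
to([.551,.011,.366],16.4)
c=wrist("w2");s=read_camera("scene");np.savez("pics/s2.npz",**s)
cv2.imwrite("pics/m2.png",np.hstack([c["img"][:,80:430],crop(s["img"],130,110,110,128,3)[:384]]))
E
```

```text
t 5.3 tcp [ 0.5788 -0.257   0.2279] zhead -11.34 down [ 0. -0. -1.] F [-0.63 -0.25 -2.35] op 0.341 q6 -0.38
 turn ry -0.077 shift [-2.208 -1.151  0.408] without turn [-2.144 -1.151 -0.666]
```

View pics/m2.png

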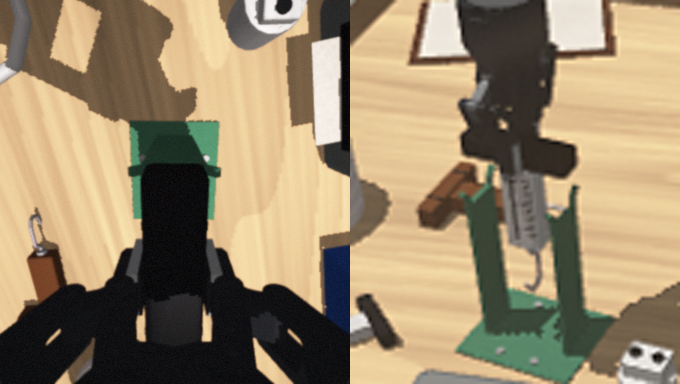

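>>> send_rows --plan '[[[0, -0.06, 0], [0, 0, 0]], [[0, -0.11, 0], [0, 0, 0]], [[0, -0.11, 0], [0, 0, 0]], [[0, -0.12, 0], [0, 0, 0]], [[0, -0.12, 0], [0, 0, 0]], [[0, -0.12, 0], [0, 0, 0]], [[0, -0.12, 0], [0, 0, 0]], [[0, -0.12, 0], [0, -0.011, 0]], [[0, -0.11, 0], [0, -0.0165, 0]], [[0, -0.1, 0], [0, -0.0165, 0]], [[0, -0.06, 0], [0, -0.0165, 0]], [[0, 0, 0], [0, -0.0165, 0]]]'

```text
time: 6.6
eef_pos: [0.5793, -0.2573, 0.3686]
tcp_rot: [-0.567, 0.421, -0.424, 0.567]
contact_force: [0.2, -0.0, -2.0]
opening: 0.339
```

>>> send_rows --plan '[[[-0.08, 0, 0.015], [0, 0, 0]], [[-0.16, 0, 0.03], [0, 0, 0]], [[-0.22, 0, 0.04], [0, 0, 0]], [[-0.25, 0, 0.045], [0, 0, 0]], [[-0.25, 0, 0.045], [0, 0, 0]], [[-0.25, 0, 0.045], [0, 0, 0]], [[-0.25, 0, 0.045], [0, 0, 0]], [[-0.25, 0, 0.045], [0, 0, 0]], [[-0.22, 0, 0.04], [0, 0, 0]], [[-0.16, 0, 0.03], [0, 0, 0]], [[-0.08, 0, 0.018], [0, 0, 0]], [[-0.038, 0, 0.01], [0, 0, 0]]]'

```text
time: 7.8
eef_pos: [0.5505, 0.0126, 0.3659]
tcp_rot: [0.566, -0.423, 0.423, -0.566]
contact_force: [0.1, -1.2, -2.2]
opening: 0.341
```

>>> send_rows --plan '[[[0, 0, 0], [0, 0, 0]], [[0, 0, 0], [0, 0, 0]], [[0, 0, 0], [0, 0, 0]]]'

```text
time: 8.1
eef_pos: [0.5512, 0.0102, 0.3657]
tcp_rot: [0.566, -0.424, 0.424, -0.566]
contact_force: [-0.5, -0.2, -1.6]
opening: 0.345
```

```bash
python3 - <<'E'
from h import *
to([.551,.011,.366],16.4)
c=wrist("w3");print("expected wire",proj(c,np.array([.594,.0235,.1])),[proj(c,np.array([.594,.0235,.1])+s*.03*np.array([-.282,.959,0])) for s in(1,-1)])
E
```

```text
t 8.1 tcp [0.5512 0.0102 0.3657] zhead 16.31 down [-0. -0. -1.] F [-0.49 -0.18 -1.6 ] op 0.345 q6 -0.45
 turn ry -0.0003 shift [-0.007 -0.003  0.   ] without turn [-0.007 -0.003  0.   ]
expected wire (np.float64(284.7578170641761), np.float64(160.3301722568637)) [(np.float64(285.50438296305964), np.float64(139.0820747067059)), (np.float64(284.04636305430034), np.float64(180.57894631270597))]
```

View pics/w3.png

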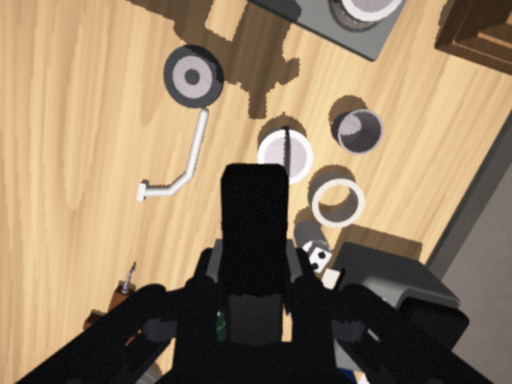

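```bash
python3 - <<'E'
from h import *
c=dict(np.load("pics/w3.npz"));g=cv2.cvtColor(c["img"],cv2.COLOR_BGR2GRAY)
pts=[]
for v in range(132,162,2):
    r=g[v,276:300].astype(float);w=np.clip(130-r,0,None)
    if w.sum()>0: pts.append((276+(w*np.arange(24)).sum()/w.sum(),v))
pts=np.array(pts);print(pts.round(1).tolist())
Q=np.array([onz(c,u+.0,v,.0995) for u,v in pts]);f=np.polyfit(Q[:,1],Q[:,0],1);print("wire heading x",-np.degrees(np.arctan(f[0])),"x at y=.0235",np.polyval(f,.0235))
hsv=cv2.cvtColor(c["img"],cv2.COLOR_BGR2HSV)
m=((hsv[...,1]<50)&(g>140)).astype(np.uint8);m[:120]=0;m[190:]=0;m[:,:250]=0;m[:,318:]=0
cn=np.vstack([x for x in cv2.findContours(m,0,1)[0] if cv2.contourArea(x)>50]);h=cv2.convexHull(cn)
print(cv2.boundingRect(h),cv2.minEnclosingCircle(h))
(u,v),r=cv2.minEnclosingCircle(h);p=onz(c,u,v,.06);print("lid centre",p,"r",r*np.linalg.norm(c["world_from_camera"][:3,3]-p)/c["fx"])
E
```

```text
[[286.9, 132.0], [287.0, 134.0], [287.1, 136.0], [287.0, 138.0], [287.4, 140.0], [287.1, 142.0], [287.0, 144.0], [287.2, 146.0], [286.9, 148.0], [287.0, 150.0], [287.0, 152.0], [287.0, 154.0], [286.9, 156.0], [286.5, 158.0], [286.8, 160.0]]
wire heading x 17.83397676272507 x at y=.0235 0.5971413384176055
(257, 130, 57, 55) ((284.9200744628906, 156.422607421875), 28.471803665161133)
lid centre [0.59888066 0.02285881 0.06      ] r 0.045278361302817705
```

>>> send_rows --plan '[[[0, 0.05, 0.02], [0, -0.0022, 0]], [[0, 0.1, 0], [0, 0, 0]], [[0, 0.12, 0], [0, 0, 0]], [[0, 0.14, 0], [0, 0, 0]], [[0, 0.14, 0], [0, 0, 0]], [[0, 0.14, 0], [0, 0, 0]], [[0, 0.14, 0], [0, 0, 0]], [[0, 0.12, 0], [0, 0, 0]], [[0, 0.09, 0], [0, 0, 0]], [[0, 0.05, 0], [0, 0, 0]], [[0, 0.02, 0], [0, 0, 0]], [[0, 0, 0], [0, 0, 0]]]'

```text
time: 9.35
eef_pos: [0.5536, 0.0117, 0.2327]
tcp_rot: [-0.569, 0.42, -0.42, 0.569]
contact_force: [0.3, -0.8, -1.6]
opening: 0.339
```

>>> send_rows --plan '[[[0, 0, 0], [0, 0, 0]], [[0, 0, 0], [0, 0, 0]]]'

```text
time: 9.55
eef_pos: [0.5538, 0.0116, 0.2336]
tcp_rot: [-0.569, 0.419, -0.42, 0.569]
contact_force: [0.0, 0.1, -2.6]
opening: 0.344
```

```bash
python3 - <<'E'
from h import *
to([.597,.0235,.2295],17.2)
s=read_camera("scene");np.savez("pics/s4.npz",**s);c=wrist("w4")
p=np.array([.597,.0235,.1]);print("wire mid",proj(s,p),"hook seat exp",proj(s,p+[-.043,-.013,-.024]))
cv2.imwrite("pics/m4.png",np.hstack([crop(s["img"],250,170,66,75,6),crop(c["img"],200,80,130,150,3)]))
E
```

```text
t 9.55 tcp [0.5538 0.0116 0.2336] zhead 17.18 down [ 0.002 -0.    -1.   ] F [ 0.03  0.14 -2.64] op 0.344 q6 -0.46
 turn ry -0.0001 shift [0.012 0.035 0.373] without turn [0.012 0.035 0.373]
wire mid (np.float64(282.3641004258675), np.float64(212.01625025358572)) hook seat exp (np.float64(279.0876919342271), np.float64(208.4789230314455))
```

View pics/m4.png

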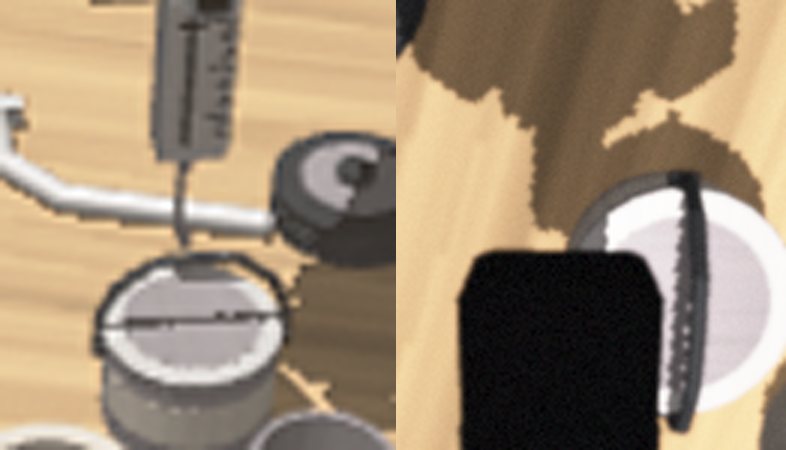

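>>> send_rows --plan '[[[0.012, 0.02, 0], [0, 0, 0]], [[0, 0.013, 0.02], [0, 0, 0]], [[0, 0, 0.04], [0, 0, 0]], [[0, 0, 0.05], [0, 0, 0]], [[0, 0, 0.06], [0, 0, 0]], [[0, 0, 0.06], [0, 0, 0]], [[0, 0, 0.05], [0, 0, 0]], [[0, 0, 0.04], [0, 0, 0]], [[0, 0, 0.03], [0, 0, 0]], [[0, 0, 0.018], [0, 0, 0]], [[0, 0, 0], [0, 0, 0]], [[0, 0, 0], [0, 0, 0]]]'

```text
time: 10.85
eef_pos: [0.5959, 0.0233, 0.2286]
tcp_rot: [0.569, -0.42, 0.42, -0.569]
contact_force: [-0.2, -0.3, -2.7]
opening: 0.336
```

```bash
python3 - <<'E'
from h import *
to([.597,.0233,.2295],17.2)
s=read_camera("scene");c=wrist("w5")
cv2.imwrite("pics/m5.png",np.hstack([crop(s["img"],250,170,66,75,6),crop(c["img"],200,80,130,150,3)]))
E
```

```text
t 10.85 tcp [0.5959 0.0233 0.2286] zhead 17.18 down [-0.  0. -1.] F [-0.2  -0.31 -2.7 ] op 0.336 q6 -0.43
 turn ry -0.0001 shift [ 0.003 -0.007  0.009] without turn [ 0.003 -0.007  0.009]
```

View pics/m5.png

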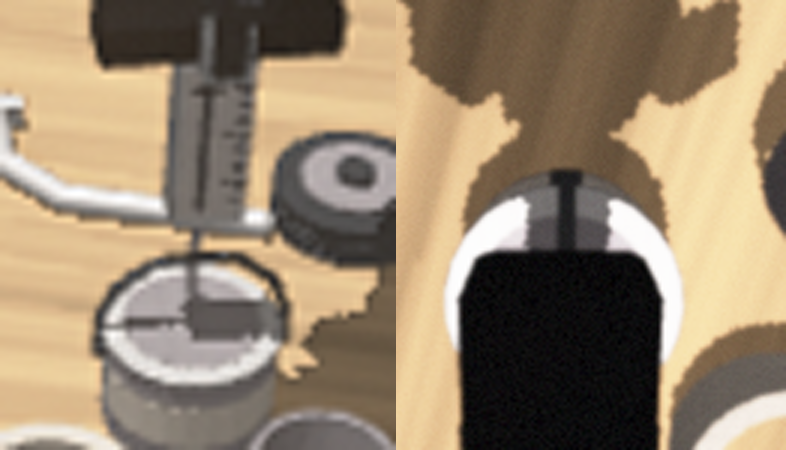

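>>> send_rows --plan '[[[0, -0.02, 0], [0, 0, 0]], [[0, -0.025, 0], [0, 0, 0]], [[0, -0.025, 0], [0, 0, 0]], [[0, -0.025, 0], [0, 0, 0]], [[0, -0.025, 0], [0, 0, 0]], [[0, -0.025, 0], [0, 0, 0]], [[0, -0.025, 0], [0, 0, 0]], [[0, -0.025, 0], [0, 0, 0]], [[0, -0.025, 0], [0, 0, 0]], [[0, -0.025, 0], [0, 0, 0]], [[0, -0.025, 0], [0, 0, 0]], [[0, -0.025, 0], [0, 0, 0]]]'

```text
time: 12.15
eef_pos: [0.5959, 0.0234, 0.2639]
tcp_rot: [0.569, -0.42, 0.42, -0.569]
contact_force: [0.0, 1.0, -4.0]
opening: 0.34
```

>>> send_rows --plan '[[[0, -0.025, 0], [0, 0, 0]], [[0, -0.025, 0], [0, 0, 0]], [[0, -0.025, 0], [0, 0, 0]], [[0, 0, 0], [0, 0, 0]], [[0, 0, 0], [0, 0, 0]]]'

```text
time: 12.65
eef_pos: [0.5959, 0.0234, 0.2728]
tcp_rot: [0.569, -0.42, 0.42, -0.569]
contact_force: [0.6, 0.2, -5.5]
opening: 0.341
```

>>> send_rows --plan '[[[0, -0.025, 0], [0, 0, 0]], [[0, -0.025, 0], [0, 0, 0]], [[0, -0.025, 0], [0, 0, 0]], [[0, -0.025, 0], [0, 0, 0]], [[0, 0, 0], [0, 0, 0]], [[0, 0, 0], [0, 0, 0]]]'

```text
time: 13.25
eef_pos: [0.596, 0.0234, 0.2851]
tcp_rot: [-0.569, 0.42, -0.42, 0.569]
contact_force: [-0.2, -0.8, -6.3]
opening: 0.342
```

```bash
python3 - <<'E'
from h import *
f=[];g=[]
c0=dict(np.load("pics/s4.npz"))["img"]
for i in range(6): s=read_camera("scene");f.append(get_state()["contact_force"][2])
print(np.mean(f),np.std(f));np.savez("pics/s6.npz",**s)
to([.597,.0233,.2295],17.2)
# tin vertical shift between s4 and now: lower body of the tin
a=cv2.cvtColor(c0,cv2.COLOR_BGR2GRAY)[218:242,264:300];b=cv2.cvtColor(s["img"],cv2.COLOR_BGR2GRAY)
r=cv2.matchTemplate(b[200:260,250:315],a,cv2.TM_CCOEFF_NORMED);_,m,_,l=cv2.minMaxLoc(r);print(m,l,"unmoved=(14,18)")
E
```

```text
-6.7524185856550885 0.4690422967360956
t 13.55 tcp [0.5959 0.0233 0.2848] zhead 17.18 down [-0. -0. -1.] F [ 0.06  0.31 -6.55] op 0.341 q6 -0.43
 turn ry -0.0001 shift [0.003 0.461 0.009] without turn [0.003 0.461 0.009]
0.7295107245445251 (14, 17) unmoved=(14,18)
```

>>> send_rows --plan '[[[0, -0.02, 0], [0, 0, 0]], [[0, -0.02, 0], [0, 0, 0]], [[0, -0.02, 0], [0, 0, 0]], [[0, -0.01, 0], [0, 0, 0]], [[0, 0, 0], [0, 0, 0]], [[0, 0, 0], [0, 0, 0]], [[0, 0, 0], [0, 0, 0]]]'

```text
time: 14.25
eef_pos: [0.5959, 0.0234, 0.2932]
tcp_rot: [0.569, -0.42, 0.42, -0.569]
contact_force: [-0.6, -0.5, -6.7]
opening: 0.343
```

```bash
cat > lift.py <<'E'
from h import *
f=[]
for i in range(8): s=read_camera("scene");f.append(get_state()["contact_force"][2])
print("Fz",np.mean(f),np.std(f));np.savez("pics/s6.npz",**s)
to([.597,.0233,.2295],17.2)
b=cv2.cvtColor(s["img"],cv2.COLOR_BGR2GRAY);c0=cv2.cvtColor(dict(np.load("pics/s4.npz"))["img"],cv2.COLOR_BGR2GRAY)
# lower front edge of the tin against bench: darkest-gradient row, sub-pixel template along v
S=8
def up(g,x,y,w,h):return cv2.resize(g[y:y+h,x:x+w],None,fx=S,fy=S,interpolation=cv2.INTER_CUBIC)
for x0,x1,y0,y1 in((268,296,214,236),(266,298,222,240)):
    r=cv2.matchTemplate(up(b,x0-6,y0-10,x1-x0+12,y1-y0+16),up(c0,x0,y0,x1-x0,y1-y0),cv2.TM_CCOEFF_NORMED);_,m,_,l=cv2.minMaxLoc(r)
    du,dv=l[0]/S-6,l[1]/S-10
    p=np.array([.63,.03,.03]);k=proj(s,p+[0,0,.01])[1]-proj(s,p)[1];print(round(m,3),"du,dv",du,dv,"rise mm",10*dv/k)
E
python3 lift.py
```

```text
Fz -6.468828876532273 0.2759353846321268
t 14.65 tcp [0.596  0.0234 0.2934] zhead 17.18 down [-0. -0. -1.] F [-0.15 -0.11 -6.71] op 0.342 q6 -0.43
 turn ry -0.0001 shift [0.003 0.533 0.008] without turn [0.003 0.533 0.008]
0.727 du,dv 0.5 -3.0 rise mm 12.003791952313735
0.854 du,dv 0.5 -2.875 rise mm 11.503633954300662
```

>>> send_rows --plan '[[[0, 0, 0], [0, 0, 0]], [[0, 0, 0], [0, 0, 0]], [[0, 0, 0], [0, 0, 0]], [[0, 0, 0], [0, 0, 0]], [[0, 0, 0], [0, 0, 0]], [[0, 0, 0], [0, 0, 0]], [[0, 0, 0], [0, 0, 0]], [[0, 0, 0], [0, 0, 0]], [[0, 0, 0], [0, 0, 0]], [[0, 0, 0], [0, 0, 0]], [[0, 0, 0], [0, 0, 0]], [[0, 0, 0], [0, 0, 0]]]'

```text
time: 15.85
eef_pos: [0.596, 0.0233, 0.2934]
tcp_rot: [-0.569, 0.42, -0.42, 0.569]
contact_force: [0.1, -0.4, -6.3]
opening: 0.34
```

>>> send_rows --plan '[[[0, 0, 0], [0, 0, 0]], [[0, 0, 0], [0, 0, 0]], [[0, 0, 0], [0, 0, 0]], [[0, 0, 0], [0, 0, 0]], [[0, 0, 0], [0, 0, 0]], [[0, 0, 0], [0, 0, 0]], [[0, 0, 0], [0, 0, 0]], [[0, 0, 0], [0, 0, 0]]]'

```text
time: 16.65
eef_pos: [0.596, 0.0233, 0.2935]
tcp_rot: [0.569, -0.42, 0.42, -0.569]
contact_force: [-0.5, -0.9, -6.4]
opening: 0.344
```

```bash
python3 lift.py; python3 - <<'E'
from h import *
c=dict(np.load("pics/s6.npz"));d=wrist("w6")
cv2.imwrite("pics/m6.png",np.hstack([crop(c["img"],250,150,80,100,4),crop(d["img"],160,0,200,200,2)]))
E
```

```text
Fz -6.569630511954365 0.2532491405630486
t 17.05 tcp [0.596  0.0234 0.2935] zhead 17.18 down [ 0. -0. -1.] F [-0.74  0.09 -6.82] op 0.343 q6 -0.43
 turn ry -0.0001 shift [0.003 0.533 0.008] without turn [0.003 0.533 0.008]
0.724 du,dv 0.5 -3.0 rise mm 12.003791952313735
0.854 du,dv 0.5 -2.875 rise mm 11.503633954300662
```

View pics/m6.png

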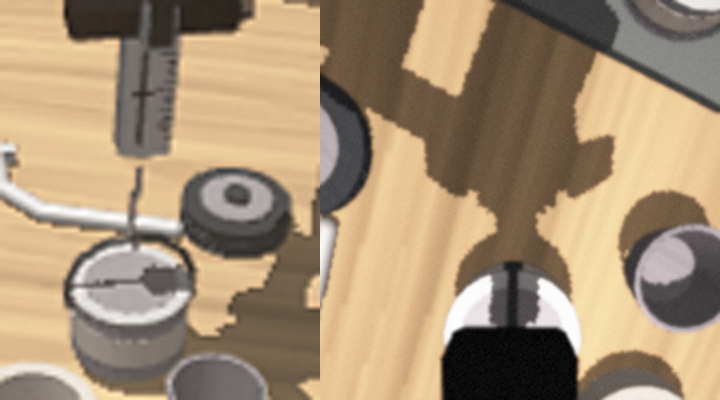

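>>> send_rows --plan '[[[0, -0.015, 0], [0, 0, 0]], [[0, -0.035, 0], [0, 0, 0]], [[0, -0.055, 0], [0, 0, 0]], [[0, -0.07, 0], [0, 0, 0]], [[0, -0.08, 0], [0, 0, 0]], [[0, -0.08, 0], [0, 0, 0]], [[0, -0.08, 0], [0, 0, 0]], [[0, -0.08, 0], [0, 0, 0]], [[0, -0.07, 0], [0, 0, 0]], [[0, -0.05, 0], [0, 0, 0]], [[0, -0.03, 0], [0, 0, 0]], [[0, -0.01, 0], [0, 0, 0]]]'

```text
time: 18.3
eef_pos: [0.5961, 0.0233, 0.3725]
tcp_rot: [-0.569, 0.42, -0.42, 0.569]
contact_force: [0.1, -1.0, -6.2]
opening: 0.338
```

>>> send_rows --plan '[[[-0.015, 0, 0], [0, 0, 0]], [[-0.045, 0, 0], [0, 0, 0]], [[-0.08, 0, 0], [0, 0, 0]], [[-0.11, 0, 0], [0, 0, 0]], [[-0.13, 0, 0], [0, 0, 0]], [[-0.135, 0, 0], [0, 0, 0]], [[-0.135, 0, 0], [0, 0, 0]], [[-0.13, 0, 0], [0, 0, 0]], [[-0.11, 0, 0], [0, 0, 0]], [[-0.08, 0, 0], [0, 0, 0]], [[-0.045, 0, 0], [0, 0, 0]], [[-0.015, 0, 0], [0, 0, 0]]]'

```text
time: 19.5
eef_pos: [0.5593, 0.142, 0.3721]
tcp_rot: [-0.569, 0.42, -0.42, 0.569]
contact_force: [-0.3, -0.3, -6.4]
opening: 0.339
```

>>> send_rows --plan '[[[0, 0, 0], [0, 0, 0]], [[0, 0, 0], [0, 0, 0]], [[0, 0, 0], [0, 0, 0]], [[0, 0, 0], [0, 0, 0]], [[0, 0, 0], [0, 0, 0]]]'

```text
time: 20.0
eef_pos: [0.5596, 0.1412, 0.372]
tcp_rot: [-0.569, 0.42, -0.42, 0.569]
contact_force: [-0.6, 0.2, -6.5]
opening: 0.338
```

```bash
python3 - <<'E'
from h import *
to([.515,.284,.372],17.2)
c=wrist("w7");t=read_camera("top");np.savez("pics/t7.npz",**t)
print(proj(c,np.array([.515,.284,.02])),proj(t,np.array([.515,.284,.02])))
e=crop(t["img"],90,132,80,100,4)[:384]
cv2.imwrite("pics/m7.png",np.hstack([c["img"],cv2.resize(e,(288,384))]))
E
```

```text
t 20.0 tcp [0.5596 0.1412 0.372 ] zhead 17.15 down [-0.  0. -1.] F [-0.61  0.17 -6.49] op 0.338 q6 -0.23
 turn ry -0.0001 shift [-1.246e+00  1.000e-03 -3.000e-03] without turn [-1.246e+00  1.000e-03 -4.000e-03]
(np.float64(253.06901682321688), np.float64(54.24220708106759)) (np.float64(123.9815013328156), np.float64(199.38542977456476))
```

View pics/m7.png

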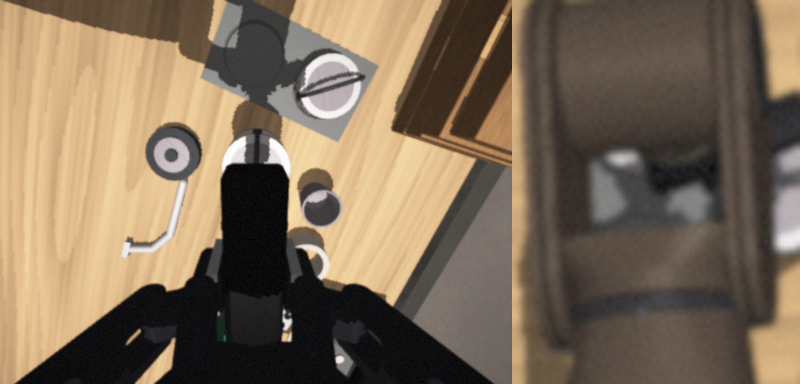

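```bash
python3 - <<'E'
from h import *
c=dict(np.load("pics/w7.npz"));g=cv2.cvtColor(c["img"],cv2.COLOR_BGR2GRAY)
def ang(a,b):return np.degrees(np.arctan2(b[1]-a[1],b[0]-a[0]))
S=4;z=cv2.createCLAHE(3,(4,4)).apply(cv2.GaussianBlur(cv2.resize(g[0:110,200:320],None,fx=S,fy=S,interpolation=cv2.INTER_CUBIC),(5,5),0))
h=cv2.HoughCircles(z,cv2.HOUGH_GRADIENT,1,40,param1=60,param2=18,minRadius=26*S,maxRadius=38*S)
if h is not None:
    for u,v,r in h[0][:5]:
        p=onz(c,200+u/S,v/S,.02);print("circle",200+u/S,v/S,r/S,p.round(4),"R",r/S*np.linalg.norm(c["world_from_camera"][:3,3]-p)/c["fx"])
cv2.imwrite("pics/z7.png",z)
P=[onz(c,u,v,.02)[:2] for u,v in((201,74),(342,141),(378,66))];print("tray",np.round(P,4).tolist(),np.linalg.norm(P[1]-P[0]),np.linalg.norm(P[2]-P[1]),ang(P[0],P[1]),ang(P[1],P[2]))
C=(P[0]+P[2])/2;u=(P[1]-P[0])/np.linalg.norm(P[1]-P[0]);print("centre",C,"recess",C-.06*u)
E
```

```text
circle 246.875 52.625 36.75 [0.5052 0.2833 0.02  ] R 0.06383319308417665
circle 259.375 53.125 37.025 [0.5239 0.2884 0.02  ] R 0.06429278736774599
circle 250.375 62.875 35.925 [0.5146 0.2711 0.02  ] R 0.06214905484017594
circle 264.125 42.125 33.175 [0.5262 0.305  0.02  ] R 0.05791247667030902
circle 253.875 43.125 29.325 [0.5117 0.299  0.02  ] R 0.051140067315668336
tray [[0.4446, 0.2328], [0.6988, 0.2015], [0.7071, 0.326]] 0.25611076136298166 0.12477328687410497 -7.012536671304172 86.19533087536458
centre [0.57585992 0.27936744] recess [0.51630875 0.28669263]
```

View pics/z7.png

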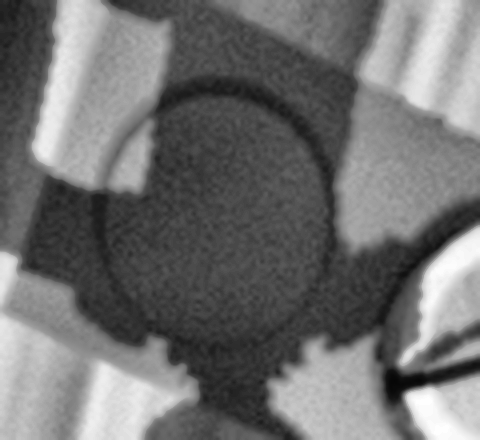

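>>> send_rows --plan '[[[-0.02, 0, 0.005], [0, 0, 0]], [[-0.05, 0, 0], [0, 0, 0]], [[-0.09, 0, 0], [0, 0, 0]], [[-0.13, 0, 0], [0, 0, 0]], [[-0.16, 0, 0], [0, 0, 0]], [[-0.18, 0, 0], [0, 0, 0]], [[-0.18, 0, 0], [0, 0, 0]], [[-0.16, 0, 0], [0, 0, 0]], [[-0.13, 0, 0], [0, 0, 0]], [[-0.09, 0, 0], [0, 0, 0]], [[-0.05, 0, 0], [0, 0, 0]], [[-0.02, 0, 0], [0, 0, 0]]]'

```text
time: 21.3
eef_pos: [0.5152, 0.2867, 0.372]
tcp_rot: [0.569, -0.42, 0.42, -0.569]
contact_force: [-0.2, -0.3, -7.6]
opening: 0.343
```

>>> send_rows --plan '[[[0, 0.01, 0], [0, 0, 0]], [[0, 0.03, 0], [0, 0, 0]], [[0, 0.05, 0], [0, 0, 0]], [[0, 0.07, 0], [0, 0, 0]], [[0, 0.07, 0], [0, 0, 0]], [[0, 0.07, 0], [0, 0, 0]], [[0, 0.07, 0], [0, 0, 0]], [[0, 0.06, 0], [0, 0, 0]], [[0, 0.04, 0], [0, 0, 0]], [[0, 0.02, 0], [0, 0, 0]], [[0, 0.01, 0], [0, 0, 0]], [[0, 0, 0], [0, 0, 0]]]'

```text
time: 22.5
eef_pos: [0.5155, 0.2862, 0.3123]
tcp_rot: [-0.569, 0.42, -0.42, 0.569]
contact_force: [-0.7, -0.2, -6.2]
opening: 0.34
```

>>> send_rows --plan '[[[0, 0, 0], [0, 0, 0]], [[0, 0, 0], [0, 0, 0]], [[0, 0, 0], [0, 0, 0]], [[0, 0, 0], [0, 0, 0]]]'

```text
time: 22.9
eef_pos: [0.5154, 0.2861, 0.3122]
tcp_rot: [-0.569, 0.42, -0.42, 0.569]
contact_force: [-1.0, 0.8, -7.0]
opening: 0.34
```

```bash
python3 - <<'E'
from h import *
to([.5155,.2857,.3115],17.2)
s=read_camera("scene");np.savez("pics/s8.npz",**s);w=wrist("w8")
s0=dict(np.load("pics/scene0.npz"))
print("recess exp",proj(s,np.array([.5155,.2857,.02])),"tray corners exp",[np.round(proj(s,np.array(p)),1) for p in([.4446,.2328,.02],[.6988,.2015,.02],[.7071,.326,.02])])
cv2.imwrite("pics/m8.png",np.vstack([np.hstack([crop(s0["img"],330,195,70,80,5),crop(s["img"],330,195,70,80,5)]),cv2.copyMakeBorder(crop(w["img"],180,0,230,130,3)[:200],0,0,0,10,0)]))
E
```

```text
t 22.9 tcp [0.5154 0.2861 0.3122] zhead 17.18 down [ 0.  0. -1.] F [-0.99  0.84 -7.03] op 0.34 q6 0.03
 turn ry -0.0001 shift [ 0.003  0.006 -0.001] without turn [ 0.003  0.006 -0.001]
recess exp (np.float64(368.5488597045859), np.float64(225.24880903468153)) tray corners exp [array([350.1, 208.7]), array([342.1, 266.5]), array([390.1, 275.4])]
```

View pics/m8.png

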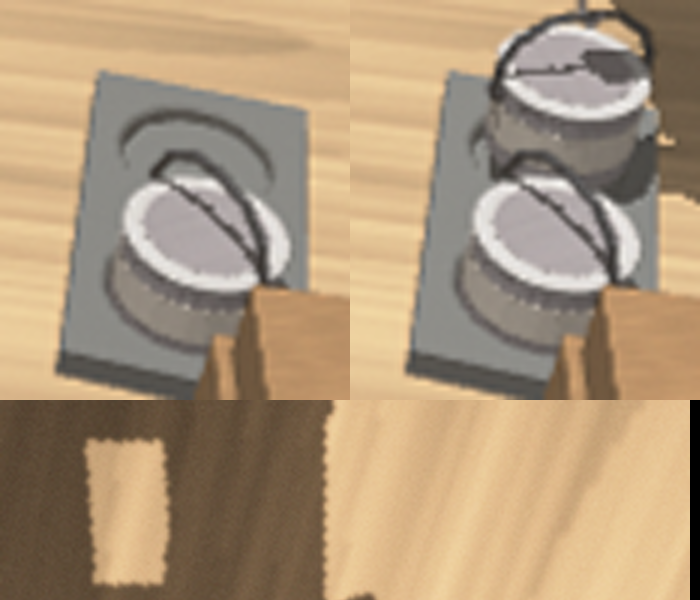

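```bash
python3 - <<'E'
from h import *
s=dict(np.load("pics/s8.npz"))
for z in(.03,.09,.13):print(z,np.round(proj(s,np.array([.5155,.2857,z])),1))
im=s["img"];hsv=cv2.cvtColor(im,cv2.COLOR_BGR2HSV)
# lid ring fit: bright low saturation
m=((hsv[...,1]<40)&(hsv[...,2]>165)).astype(np.uint8);w=np.zeros_like(m);w[195:222,355:465]=1;m*=w
pts=np.argwhere(m)[:,::-1];print("lid bbox",pts.min(0),pts.max(0))
h=cv2.convexHull(pts.astype(np.int32));e=cv2.fitEllipse(h);print(e,"lid centre at z=.09",onz(s,*e[0],.09))
th=np.linspace(0,2*np.pi,72,endpoint=False)
q=np.array([proj(s,np.array([.5155+.044*np.cos(t),.2857+.044*np.sin(t),.09])) for t in th]);print("exp lid bbox",q.min(0),q.max(0),"ell",cv2.fitEllipse(q.astype(np.float32)))
# recess rim from scene0: dark arc in tray
g=cv2.cvtColor(dict(np.load("pics/scene0.npz"))["img"],cv2.COLOR_BGR2GRAY)
a=(g[212:232,350:390]);print(a[:,::1].min())
d=np.argwhere((a<95))[:,::-1]+[350,212];print(d.min(0),d.max(0),len(d))
q=np.array([proj(s,np.array([.5155+.0465*np.cos(t),.2857+.0465*np.sin(t),.018])) for t in th]);print("exp rim bbox",q.min(0),q.max(0))
E
```

```text
0.03 [369.2 222.8]
0.09 [373.4 207.7]
0.13 [376.4 197. ]
lid bbox [360 200] [389 218]
((374.3129577636719, 209.02923583984375), (17.93130874633789, 30.34335708618164), 101.75560760498047) lid centre at z=.09 [0.52143308 0.28766469 0.09      ]
exp lid bbox [358.19782394 198.49181658] [388.93538104 217.50597609] ell ((373.5675048828125, 207.9988555908203), (17.91901969909668, 31.40481185913086), 104.28516387939453)
54
[354 217] [383 231] 87
exp rim bbox [352.98275398 215.81832759] [384.10330203 236.32872677]
```

>>> send_rows --plan '[[[0, 0.015, 0], [0, 0, 0]], [[0, 0.02, 0], [0, 0, 0]], [[0, 0.02, 0], [0, 0, 0]], [[0, 0.02, 0], [0, 0, 0]], [[0, 0.02, 0], [0, 0, 0]], [[0, 0.02, 0], [0, 0, 0]], [[0, 0.02, 0], [0, 0, 0]], [[0, 0.02, 0], [0, 0, 0]], [[0, 0.02, 0], [0, 0, 0]], [[0, 0.015, 0], [0, 0, 0]], [[0, 0, 0], [0, 0, 0]], [[0, 0, 0], [0, 0, 0]]]'

```text
time: 24.2
eef_pos: [0.5154, 0.2861, 0.2895]
tcp_rot: [-0.569, 0.42, -0.42, 0.569]
contact_force: [-0.6, -0.4, -4.5]
opening: 0.342
```

```bash
cat > f.py <<'E'
from h import *
f=[]
for i in range(6): s=read_camera("scene");f.append(get_state()["contact_force"])
print("F",np.mean(f,0).round(2),np.std(f,0).round(2));np.savez("pics/s9.npz",**s);to([.5155,.2857,.2375],17.2)
hsv=cv2.cvtColor(s["img"],cv2.COLOR_BGR2HSV);m=((hsv[...,1]<40)&(hsv[...,2]>165)).astype(np.uint8);m[:197]=0;m[228:]=0;m[:,:352]=0;m[:,400:]=0
print("lid top row, cols",np.argwhere(m)[:,0].min(),np.argwhere(m)[:,1].min(),np.argwhere(m)[:,1].max())
th=np.linspace(0,2*np.pi,72,endpoint=False)
for z in(.068,.08):
    q=np.array([proj(s,np.array([.5155+.044*np.cos(t),.2857+.044*np.sin(t),z])) for t in th]);print(z,"exp lid bbox (before: saw +1.5,+1.5)",q.min(0),q.max(0))
E
python3 f.py
```

```text
F [-0.92 -0.15 -4.76] [0.58 0.48 0.42]
t 24.5 tcp [0.5155 0.2861 0.2894] zhead 17.18 down [ 0.  0. -1.] F [-1.69 -0.59 -4.11] op 0.342 q6 0.03
 turn ry -0.0001 shift [ 0.003  0.432 -0.001] without turn [ 0.003  0.432 -0.001]
lid top row, cols 203 359 388
0.068 exp lid bbox (before: saw +1.5,+1.5) [356.81840617 204.09249603] [387.1498908 223.2396733]
0.08 exp lid bbox (before: saw +1.5,+1.5) [357.56658587 201.05434462] [388.11823008 220.13052648]
```

>>> send_rows --plan '[[[0, -0.03, 0], [0, 0, 0]], [[0, -0.04, 0], [0, 0, 0]], [[0, -0.04, 0], [0, 0, 0]], [[0, -0.02, 0], [0, 0, 0]], [[0, 0, -0.01], [0, 0, 0]], [[-0.005, 0, -0.01], [0, 0, 0]], [[0, 0, -0.01], [0, 0, 0]], [[0, 0, 0], [0, 0, 0]], [[0, 0, 0], [0, 0, 0]], [[0, 0, 0], [0, 0, 0]], [[0, 0, 0], [0, 0, 0]], [[0, 0, 0], [0, 0, 0]]]'

```text
time: 25.7
eef_pos: [0.5118, 0.2856, 0.3048]
tcp_rot: [-0.569, 0.42, -0.42, 0.569]
contact_force: [0.1, -0.5, -6.6]
opening: 0.34
```

>>> send_rows --plan '[[[0, 0.015, 0], [0, 0, 0]], [[0, 0.02, 0], [0, 0, 0]], [[0, 0.02, 0], [0, 0, 0]], [[0, 0.02, 0], [0, 0, 0]], [[0, 0.02, 0], [0, 0, 0]], [[0, 0.02, 0], [0, 0, 0]], [[0, 0.02, 0], [0, 0, 0]], [[0, 0, 0], [0, 0, 0]], [[0, 0, 0], [0, 0, 0]], [[0, 0, 0], [0, 0, 0]]]'

```text
time: 26.7
eef_pos: [0.512, 0.2856, 0.289]
tcp_rot: [-0.569, 0.42, -0.42, 0.569]
contact_force: [1.6, 0.7, -3.9]
opening: 0.341
```

```bash
python3 f.py
```

```text
F [ 1.04  0.53 -4.3 ] [0.27 0.52 0.37]
t 27.0 tcp [0.5118 0.2856 0.2888] zhead 17.18 down [ 0.  0. -1.] F [ 1.07  0.11 -3.87] op 0.338 q6 0.04
 turn ry -0.0001 shift [0.008 0.427 0.029] without turn [0.008 0.427 0.029]
lid top row, cols 202 358 388
0.068 exp lid bbox (before: saw +1.5,+1.5) [356.81840617 204.09249603] [387.1498908 223.2396733]
0.08 exp lid bbox (before: saw +1.5,+1.5) [357.56658587 201.05434462] [388.11823008 220.13052648]
```

>>> send_rows --plan '[[[0, -0.03, 0], [0, 0, 0]], [[0, -0.04, 0], [0, 0, 0]], [[0, -0.04, 0], [0, 0, 0]], [[0, -0.02, 0], [0, 0, 0]], [[0, 0, 0.007], [0, 0, 0]], [[0, 0, 0.01], [0, 0, 0]], [[0, 0, 0], [0, 0, 0]], [[0, 0, 0], [0, 0, 0]], [[0, 0, 0], [0, 0, 0]], [[0, 0, 0], [0, 0, 0]], [[0, 0, 0], [0, 0, 0]], [[0, 0, 0], [0, 0, 0]]]'

```text
time: 28.2
eef_pos: [0.5137, 0.2862, 0.3043]
tcp_rot: [-0.569, 0.42, -0.42, 0.569]
contact_force: [0.6, -0.1, -6.1]
opening: 0.337
```

>>> send_rows --plan '[[[0, 0.015, 0], [0, 0, 0]], [[0, 0.02, 0], [0, 0, 0]], [[0, 0.02, 0], [0, 0, 0]], [[0, 0.02, 0], [0, 0, 0]], [[0, 0.02, 0], [0, 0, 0]], [[0, 0.02, 0], [0, 0, 0]], [[0, 0.02, 0], [0, 0, 0]], [[0, 0, 0], [0, 0, 0]], [[0, 0, 0], [0, 0, 0]], [[0, 0, 0], [0, 0, 0]]]'

```text
time: 29.2
eef_pos: [0.5138, 0.2862, 0.2883]
tcp_rot: [-0.569, 0.42, -0.42, 0.569]
contact_force: [-0.5, 0.4, -6.5]
opening: 0.341
```

```bash
python3 f.py
```

```text
F [-0.25  0.28 -6.04] [0.6  0.25 0.45]
t 29.5 tcp [0.5138 0.2862 0.2881] zhead 17.18 down [ 0.  0. -1.] F [-1.14  0.18 -5.78] op 0.338 q6 0.04
 turn ry -0.0001 shift [0.008 0.422 0.012] without turn [0.008 0.422 0.012]
lid top row, cols 205 358 387
0.068 exp lid bbox (before: saw +1.5,+1.5) [356.81840617 204.09249603] [387.1498908 223.2396733]
0.08 exp lid bbox (before: saw +1.5,+1.5) [357.56658587 201.05434462] [388.11823008 220.13052648]
```

>>> send_rows --plan '[[[0, 0.02, 0], [0, 0, 0]], [[0, 0.025, 0], [0, 0, 0]], [[0, 0.03, 0], [0, 0, 0]], [[0, 0.03, 0], [0, 0, 0]], [[0, 0.03, 0], [0, 0, 0]], [[0, 0.03, 0], [0, 0, 0]], [[0, 0.03, 0], [0, 0, 0]], [[0, 0.025, 0], [0, 0, 0]], [[0, 0, 0], [0, 0, 0]], [[0, 0, 0], [0, 0, 0]]]'

```text
time: 30.5
eef_pos: [0.5141, 0.2861, 0.2621]
tcp_rot: [-0.569, 0.419, -0.42, 0.569]
contact_force: [-0.1, 0.3, -2.2]
opening: 0.343
```

```bash
python3 f.py
```

```text
F [ 0.41  0.08 -1.89] [0.39 0.33 0.59]
t 30.8 tcp [0.5139 0.2862 0.2619] zhead 17.18 down [ 0.  0. -1.] F [ 0.56  0.7  -0.94] op 0.337 q6 0.04
 turn ry -0.0001 shift [0.008 0.203 0.012] without turn [0.008 0.203 0.012]
lid top row, cols 205 358 387
0.068 exp lid bbox (before: saw +1.5,+1.5) [356.81840617 204.09249603] [387.1498908 223.2396733]
0.08 exp lid bbox (before: saw +1.5,+1.5) [357.56658587 201.05434462] [388.11823008 220.13052648]
```

>>> send_rows --plan '[[[0, 0.03, 0], [0, 0, 0]], [[0, 0.04, 0], [0, 0, 0]], [[0, 0.04, 0], [0, 0, 0]], [[0, 0.04, 0], [0, 0, 0]], [[0, 0.03, 0], [0, 0, 0]], [[0, 0.02, 0], [0, 0, 0]], [[0, 0, 0], [0, 0, 0]], [[0, 0, 0], [0, 0, 0]]]'

```text
time: 31.6
eef_pos: [0.5138, 0.2862, 0.2377]
tcp_rot: [-0.569, 0.42, -0.42, 0.569]
contact_force: [1.2, -0.3, -2.7]
opening: 0.34
```

```bash
python3 f.py
```

```text
F [-0.4   0.44 -2.18] [0.54 0.54 0.36]
t 31.9 tcp [0.5138 0.2862 0.2379] zhead 17.18 down [ 0.  0. -1.] F [-0.45  0.81 -2.36] op 0.336 q6 0.04
 turn ry -0.0001 shift [0.008 0.003 0.012] without turn [0.008 0.003 0.012]
lid top row, cols 205 358 387
0.068 exp lid bbox (before: saw +1.5,+1.5) [356.81840617 204.09249603] [387.1498908 223.2396733]
0.08 exp lid bbox (before: saw +1.5,+1.5) [357.56658587 201.05434462] [388.11823008 220.13052648]
```

>>> send_rows --plan '[[[0, 0, -0.01], [0, 0, 0]], [[0, 0, -0.02], [0, 0, 0]], [[0, 0, -0.03], [0, 0, 0]], [[0, 0, -0.04], [0, 0, 0]], [[0, 0, -0.05], [0, 0, 0]], [[0, 0, -0.05], [0, 0, 0]], [[0, 0, -0.05], [0, 0, 0]], [[0, 0, -0.05], [0, 0, 0]], [[0, 0, -0.05], [0, 0, 0]], [[0, 0, -0.04], [0, 0, 0]], [[0, 0, -0.02], [0, 0, 0]], [[0, 0, 0], [0, 0, 0]]]'

```text
time: 33.1
eef_pos: [0.4665, 0.2716, 0.2377]
tcp_rot: [-0.569, 0.42, -0.42, 0.569]
contact_force: [-1.1, -0.9, -2.4]
opening: 0.341
```

```bash
python3 f.py; python3 - <<'E'
from h import *
w=wrist("w10");s=dict(np.load("pics/s9.npz"))
cv2.imwrite("pics/m10.png",np.hstack([crop(s["img"],330,170,70,105,4),crop(w["img"],190,30,160,140,3)]))
E
```

```text
F [ 0.03  0.55 -2.16] [0.47 0.46 0.47]
t 33.4 tcp [0.4669 0.2717 0.2376] zhead 17.17 down [ 0. -0. -1.] F [ 0.4   0.8  -1.93] op 0.342 q6 0.04
 turn ry -0.0001 shift [0.008 0.001 0.421] without turn [0.008 0.001 0.421]
lid top row, cols 205 358 387
0.068 exp lid bbox (before: saw +1.5,+1.5) [356.81840617 204.09249603] [387.1498908 223.2396733]
0.08 exp lid bbox (before: saw +1.5,+1.5) [357.56658587 201.05434462] [388.11823008 220.13052648]
```

>>> send_rows --plan '[[[0, -0.03, 0], [0, 0, 0]], [[0, -0.07, 0], [0, 0, 0]], [[0, -0.11, 0], [0, 0, 0]], [[0, -0.13, 0], [0, 0, 0]], [[0, -0.14, 0], [0, 0, 0]], [[0, -0.14, 0], [0, 0, 0]], [[0, -0.14, 0], [0, 0, 0]], [[0, -0.13, 0], [0, 0, 0]], [[0, -0.11, 0], [0, 0, 0]], [[0, -0.09, 0], [0, 0, 0]], [[0, -0.05, 0], [0, 0, 0]], [[0, -0.01, 0], [0, 0, 0]]]'

```text
time: 34.65
eef_pos: [0.4669, 0.2717, 0.3765]
tcp_rot: [-0.569, 0.42, -0.42, 0.569]
contact_force: [0.5, -0.0, -2.3]
opening: 0.343
```

```bash
python3 f.py; python3 -c "
from h import *
to([.579,-.2572,.375],-11.34)"
```

```text
F [-0.14  0.07 -2.09] [0.37 0.67 0.45]
t 34.95 tcp [0.4665 0.2716 0.3747] zhead 17.18 down [-0.002 -0.001 -1.   ] F [-0.52 -0.38 -1.9 ] op 0.337 q6 0.04
 turn ry -0.0001 shift [0.008 1.143 0.427] without turn [0.008 1.143 0.427]
lid top row, cols 205 358 387
0.068 exp lid bbox (before: saw +1.5,+1.5) [356.81840617 204.09249603] [387.1498908 223.2396733]
0.08 exp lid bbox (before: saw +1.5,+1.5) [357.56658587 201.05434462] [388.11823008 220.13052648]
t 34.95 tcp [0.4665 0.2716 0.3747] zhead 17.18 down [-0.002 -0.001 -1.   ] F [-0.52 -0.38 -1.9 ] op 0.337 q6 0.04
 turn ry 0.0792 shift [ 4.136 -0.005  1.785] without turn [ 4.487e+00 -1.000e-03 -4.060e-01]
```

>>> send_rows --plan '[[[0, 0, 0], [0, 0.0158, 0]], [[0, 0, 0], [0, 0.0158, 0]], [[0, 0, 0], [0, 0.0158, 0]], [[0, 0, 0], [0, 0.0158, 0]], [[0, 0, 0], [0, 0.016, 0]], [[0.06, 0, 0.026], [0, 0, 0]], [[0.12, 0, 0.052], [0, 0, 0]], [[0.18, 0, 0.078], [0, 0, 0]], [[0.22, 0, 0.095], [0, 0, 0]], [[0.24, 0, 0.104], [0, 0, 0]], [[0.24, 0, 0.104], [0, 0, 0]], [[0.24, 0, 0.104], [0, 0, 0]]]'

```text
time: 36.15
eef_pos: [0.5023, 0.103, 0.3756]
tcp_rot: [0.449, -0.546, 0.547, -0.448]
contact_force: [0.9, 0.4, -1.9]
opening: 0.342
```

>>> send_rows --plan '[[[0.28, 0, 0.121], [0, 0, 0]], [[0.28, 0, 0.121], [0, 0, 0]], [[0.28, 0, 0.121], [0, 0, 0]], [[0.28, 0, 0.121], [0, 0, 0]], [[0.28, 0, 0.121], [0, 0, 0]], [[0.28, 0, 0.121], [0, 0, 0]], [[0.28, 0, 0.121], [0, 0, 0]], [[0.28, 0, 0.121], [0, 0, 0]], [[0.24, 0, 0.104], [0, 0, 0]], [[0.18, 0, 0.078], [0, 0, 0]], [[0.12, 0, 0.052], [0, 0, 0]], [[0.056, 0, 0.02], [0, 0, 0]]]'

```text
time: 37.35
eef_pos: [0.5787, -0.2591, 0.3751]
tcp_rot: [-0.448, 0.547, -0.547, 0.448]
contact_force: [1.1, 0.4, -1.9]
opening: 0.339
```

>>> send_rows --plan '[[[0, 0, 0], [0, 0, 0]], [[0, 0, 0], [0, 0, 0]], [[0, 0, 0], [0, 0, 0]], [[0, 0, 0], [0, 0, 0]]]'

```text
time: 37.75
eef_pos: [0.5793, -0.2561, 0.376]
tcp_rot: [0.449, -0.546, 0.547, -0.449]
contact_force: [-0.1, 0.5, -1.4]
opening: 0.342
```

```bash
python3 -c "
from h import *
to([.579,-.2572,.178],-11.34)"
```

```text
t 37.75 tcp [ 0.5793 -0.2561  0.376 ] zhead -11.25 down [ 0. -0. -1.] F [-0.09  0.51 -1.43] op 0.342 q6 -0.38
 turn ry 0.0003 shift [ 1.00e-02  1.65e+00 -1.00e-03] without turn [ 1.00e-02  1.65e+00 -1.00e-03]
```

>>> send_rows --plan '[[[0.01, 0.03, 0], [0, 0.0003, 0]], [[0, 0.08, 0], [0, 0, 0]], [[0, 0.12, 0], [0, 0, 0]], [[0, 0.14, 0], [0, 0, 0]], [[0, 0.15, 0], [0, 0, 0]], [[0, 0.15, 0], [0, 0, 0]], [[0, 0.15, 0], [0, 0, 0]], [[0, 0.14, 0], [0, 0, 0]], [[0, 0.12, 0], [0, 0, 0]], [[0, 0.09, 0], [0, 0, 0]], [[0, 0.06, 0], [0, 0, 0]], [[0, 0.03, 0], [0, 0, 0]]]'

```text
time: 38.95
eef_pos: [0.5789, -0.2582, 0.2237]
tcp_rot: [-0.448, 0.548, -0.547, 0.448]
contact_force: [0.1, 0.5, -1.4]
opening: 0.342
```

>>> send_rows --plan '[[[0, 0, 0], [0, 0, 0]], [[0, 0.04, 0], [0, 0, 0]], [[0, 0.05, 0], [0, 0, 0]], [[0, 0.05, 0], [0, 0, 0]], [[0, 0.05, 0], [0, 0, 0]], [[0, 0.05, 0], [0, 0, 0]], [[0, 0.04, 0], [0, 0, 0]], [[0, 0.03, 0], [0, 0, 0]], [[0, 0.02, 0], [0, 0, 0]], [[0, 0.02, 0], [0, 0, 0]], [[0, 0, 0], [0, 0, 0]], [[0, 0, 0], [0, 0, 0]]]'

```text
time: 40.15
eef_pos: [0.5791, -0.2583, 0.1826]
tcp_rot: [0.448, -0.547, 0.547, -0.448]
contact_force: [1.0, -0.6, -2.3]
opening: 0.343
```

```bash
python3 f.py; python3 -c "
from h import *
to([.579,-.2572,.178],-11.34)"
```

```text
F [-0.03 -0.44 -1.82] [0.36 0.57 0.43]
t 40.45 tcp [ 0.5791 -0.2583  0.1827] zhead -11.44 down [ 0. -0. -1.] F [ 0.41 -0.63 -2.3 ] op 0.339 q6 -0.38
 turn ry -0.0796 shift [-4.487 -0.457  0.835] without turn [-4.338 -0.458 -1.418]
lid top row, cols 205 357 387
0.068 exp lid bbox (before: saw +1.5,+1.5) [356.81840617 204.09249603] [387.1498908 223.2396733]
0.08 exp lid bbox (before: saw +1.5,+1.5) [357.56658587 201.05434462] [388.11823008 220.13052648]
t 40.45 tcp [ 0.5791 -0.2583  0.1827] zhead -11.44 down [ 0. -0. -1.] F [ 0.41 -0.63 -2.3 ] op 0.339 q6 -0.38
 turn ry -0.0003 shift [-0.009  0.039 -0.002] without turn [-0.009  0.039 -0.002]
```

Not caught on the lips; down the last 5 mm in small steps.

>>> send_rows --plan '[[[-0.005, 0.012, 0], [0, 0, 0]], [[0, 0.012, 0], [0, 0, 0]], [[0, 0.012, 0], [0, 0, 0]], [[0, 0.006, 0], [0, 0, 0]], [[0, 0, 0], [0, 0, 0]], [[0, 0, 0], [0, 0, 0]]]'

```text
time: 41.05
eef_pos: [0.5791, -0.2576, 0.1781]
tcp_rot: [0.448, -0.547, 0.547, -0.448]
contact_force: [-1.6, 1.7, 1.7]
opening: 0.343
```

```bash
python3 f.py | head -2
```

```text
F [-3.17  1.63  4.26] [0.75 0.22 0.74]
t 41.35 tcp [ 0.5791 -0.2576  0.1781] zhead -11.44 down [-0.  0. -1.] F [-3.92  1.77  5.46] op 0.341 q6 -0.38
```

>>> send_rows --plan '[[[0, 0, 0], [0, 0, 0]], [[0, 0, 0], [0, 0, 0]], [[0, 0, 0], [0, 0, 0]], [[0, 0, 0], [0, 0, 0]], [[0, 0, 0], [0, 0, 0]], [[0, 0, 0], [0, 0, 0]], [[0, 0, 0], [0, 0, 0]], [[0, 0, 0], [0, 0, 0]]]' --gripper 0

```text
time: 42.15
eef_pos: [0.5791, -0.2577, 0.1774]
tcp_rot: [0.448, -0.547, 0.547, -0.448]
contact_force: [-0.3, -0.0, 1.1]
opening: 0.999
```

>>> send_rows --plan '[[[0, -0.03, 0], [0, 0, 0]], [[0, -0.06, 0], [0, 0, 0]], [[0, -0.1, 0], [0, 0, 0]], [[0, -0.13, 0], [0, 0, 0]], [[0, -0.14, 0], [0, 0, 0]], [[0, -0.14, 0], [0, 0, 0]], [[0, -0.14, 0], [0, 0, 0]], [[0, -0.13, 0], [0, 0, 0]], [[0, -0.1, 0], [0, 0, 0]], [[0, -0.06, 0], [0, 0, 0]], [[0, 0, 0], [0, 0, 0]], [[0, 0, 0], [0, 0, 0]]]'

```text
time: 43.35
eef_pos: [0.5789, -0.2575, 0.3003]
tcp_rot: [-0.448, 0.548, -0.547, 0.448]
contact_force: [-0.4, 0.1, 0.0]
opening: 1.002
```

```bash
python3 f.py; python3 - <<'E'
from h import *
c=wrist("w11");to([.579,-.257,.3],-11.34)
a=dict(np.load("pics/w1.npz"))
g=cv2.cvtColor(c["img"],cv2.COLOR_BGR2GRAY);hsv=cv2.cvtColor(c["img"],cv2.COLOR_BGR2HSV)
m=((g<48)&(hsv[...,1]<90)).astype(np.uint8);m[:110]=0;m[250:]=0;m[:,:215]=0;m[:,300:]=0
N,L,S,C=cv2.connectedComponentsWithStats(m);i=1+np.argmax(S[1:,4]);print("handle bbox",S[i])
ls=[];rs=[]
for v in range(175,236,2):
    b=np.flatnonzero(L[v]==i)
    if len(b): ls.append(onz(c,b.min(),v,.194));rs.append(onz(c,b.max()+1,v,.194))
q=(np.array(ls)+np.array(rs))/2;f=np.polyfit(q[:,1],q[:,0],1);print("heading",-np.degrees(np.arctan(f[0])),"x at -.26",np.polyval(f,-.26),"width",np.median(np.linalg.norm(np.array(rs)-ls,axis=1)))
# handle compare in scene before/after
s0=dict(np.load("pics/scene0.npz"))["img"];s=dict(np.load("pics/s9.npz"))["img"]
S=8
A=cv2.resize(s0[163:215,165:212],None,fx=S,fy=S,interpolation=cv2.INTER_CUBIC);B=cv2.resize(s[157:221,159:218],None,fx=S,fy=S,interpolation=cv2.INTER_CUBIC)
_,mm,_,l=cv2.minMaxLoc(cv2.matchTemplate(B,A,cv2.TM_CCOEFF_NORMED));print("scene rest+scale shift px",l[0]/S-6,l[1]/S-6,mm)
A=cv2.resize(s0[166:180,165:212],None,fx=S,fy=S,interpolation=cv2.INTER_CUBIC)
_,mm,_,l=cv2.minMaxLoc(cv2.matchTemplate(B,A,cv2.TM_CCOEFF_NORMED));print("handle only shift",l[0]/S-6,l[1]/S-9,mm)
# other objects diff
d=cv2.absdiff(cv2.GaussianBlur(s0,(3,3),0),cv2.GaussianBlur(s,(3,3),0)).max(2)
for n,(x,y,w,h) in dict(tinb=(352,225,40,36),can=(290,238,28,34),tape=(240,244,36,32),drier=(218,222,24,42),pulley=(294,192,30,22),pipe=(244,184,50,28)).items():print(n,(d[y:y+h,x:x+w]>45).mean().round(3),end=" ")
E
```

```text
F [-0.26  0.06  0.09] [0.52 0.42 0.42]
t 43.65 tcp [ 0.5789 -0.2576  0.3002] zhead -11.44 down [-0.001  0.001 -1.   ] F [-0.49 -0.11 -0.39] op 1.006 q6 -0.38
 turn ry -0.0796 shift [-4.481  0.524  0.835] without turn [-4.332  0.526 -1.415]
lid top row, cols 205 358 387
0.068 exp lid bbox (before: saw +1.5,+1.5) [356.81840617 204.09249603] [387.1498908 223.2396733]
0.08 exp lid bbox (before: saw +1.5,+1.5) [357.56658587 201.05434462] [388.11823008 220.13052648]
t 43.7 tcp [ 0.579  -0.2576  0.3004] zhead -11.45 down [-0.001  0.001 -1.   ] F [-0.39 -0.79  0.15] op 1.001 q6 -0.38
 turn ry -0.0003 shift [-0.005  0.004 -0.001] without turn [-0.005  0.004 -0.001]
handle bbox [ 236  133   38  117 3180]
heading -11.646602639265632 x at -.26 0.5801825075124736 width 0.028758571287163325
scene rest+scale shift px 0.0 0.125 0.967684805393219
handle only shift -0.25 0.125 0.9956943988800049
tinb 0.021 can 0.048 tape 0.012 drier 0.08 pulley 0.052 pipe 0.541
```

```bash
python3 - <<'E'
from h import *
s0=dict(np.load("pics/scene0.npz"))["img"];s=dict(np.load("pics/s9.npz"))["img"]
E=lambda i:cv2.Canny(i,40,120).astype(np.float32)
for n,(x,y,w,h) in dict(pipe=(242,182,52,30),pulley=(294,190,30,24)).items():
    _,m,_,l=cv2.minMaxLoc(cv2.matchTemplate(s[y-8:y+h+8,x-8:x+w+8],s0[y:y+h,x:x+w],cv2.TM_CCOEFF_NORMED));print(n,l[0]-8,l[1]-8,m)
sign_off();print("signed")
E
```

```text
pipe 0 0 0.279676616191864
pulley 0 0 0.841266930103302
the job is handed in; nothing more can be done
signed
```

I weighed the tin, put it down in the tray's empty recess, and set the scale back in its rest. The job is handed in at about 44 s of the 72 s. No verdict was given.

- **Weighing:** the tin hung about 12 mm clear of the bench for over 2 s. The load on the hook was about 4.3 N, or roughly 0.44 kg.
- **Placing:** the first two lowerings caught on the recess rim, with light contact only (about 2 N of the weight set down). I lifted clear each time and shifted a few millimetres. On the third try the tin dropped home. The lid height in the scene view and the bar height where the hook came free both match the recess floor.
- **Unhooking:** the wrist force returned to the scale's own weight (about 2.2 N), and the tin stayed put as the hook left.
- **Scale in its rest:** the handle is within 0.25 px of its first place in the scene view. The wrist view gives a heading of -11.6° and x = 0.580 m, against -11.2° and 0.579 m at the start.
- **Other things:**
  - The pulley matched at no shift.
  - The other tin, can, tape and drier showed little image change (2 to 8 % of pixels).
  - The pipe check was inconclusive: it matched best at no shift, but only at 0.28. I put that down to the arm's shadow, as nothing passed low near it.
- **Not checked by eye:** the picture limit was reached before the final view, so the tin and scale were confirmed by measurement only.

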